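Load the light bottle carrier evenly on its batten

TASK

First stand the fallen red oil bottle upright on the bench and let go of it. Then load the light blue carrier, which only rests on a narrow batten and tips easily: the heavy glue bottle from among the things in front (not the one at the back wall) goes in its middle bay and a red oil bottle in each end bay, all standing upright. Load it in an order, and gently enough, that the carrier never tips or slides on its batten, and leave the tools round about where they lie.

Things in the scene. Friction and masses are not known exactly. Their poses are not given: they have to be found in the camera images.
- carrier: Light blue plastic carrier (100 g), open on top, 228 mm long along its own y, 88 mm wide along its x, 45 mm high; origin at the centre of its underside, z up. Walls 3 mm, floor 4 mm. Two cross walls (39 mm high, 3 mm thick, at y = +-42.5 mm) make a middle bay 82 x 82 mm and two end bays 67 mm (along y) x 82 mm. It stands loose across the batten, both ends overhanging: an oil bottle alone in an end bay tips it; with the glue bottle in the middle it stays level.
- bay_plus (a point): centre of the floor of the carrier's end bay on its +y side (top face of the floor), 77 mm from the middle
- bay_middle (a point): centre of the floor of the carrier's middle bay
- bay_minus (a point): centre of the floor of the carrier's end bay on its -y side, 77 mm from the middle
- batten: fixed timber batten under the carrier, 110 mm (its x) x 64 mm (its y, along the carrier's row) x 40 mm high; origin at the centre of its underside on the bench
- glue_centre (a point): heavy glue bottle (cream with a green label on one side and an orange cap, 0.38 to 0.54 kg), standing on the bench; this point is on its axis half-way up, 95 mm above its base; z points from base to cap. Round body 66 mm in diameter up to roughly 110 mm above the base, then a shoulder; orange cap 29 mm in diameter from 156 to 172 mm, thin spout to 190 mm; it can be lifted by the cap. A like bottle against the back wall beside the steel cabinet is fixed and not meant.
- oil_standing_centre (a point): red oil bottle, 0.2 kg, standing upright on the bench; this point is on its axis half-way up, 75 mm above its base; z points from base to cap. Round body 48 mm in diameter up to 123 mm above the base (rounded shoulder over the last part), white nozzle to 150 mm.
- oil_fallen_centre (a point): the same kind of red oil bottle, 0.2 kg, which lies on its side on the bench, its nozzle pointing towards the robot and to the right (roughly between world -x and -y), its axis 24 mm above the bench; this point is on its axis, 75 mm from its base; z points from base to nozzle. It can roll if pushed.
- pliers_2: pliers with blue grips lying on the bench beyond the bottles, 174 mm long, a bystander; origin at the centre of the underside
- screwdriver_1: screwdriver with a red handle lying on the bench to the right, 216 mm long, a bystander; origin at the centre of the underside

How it is judged:
By the outcome, as a careful person would: the job done as asked, in the order asked, and still so for the second after the job is handed in, with the robot touching nothing.
It also fails if it takes over 72 s, if anything falls off the work surface, if the arm or the gripper's body presses on something with over 40 N, if the wrist force passes 120 N, or if a joint passes its speed limit or range.

ROBOT

A 6-joint arm with a two-finger parallel gripper is mounted at the origin on a cart in front of the work surface, level with it; the furniture and walls round the work are solid. World frame = base frame: x ahead of the robot, y to its left, z up, the work surface at z = 0. Lengths are in m, angles in degrees, forces in N, time in s.
With the tool pointing down it reaches from about 0.35 to 0.8 m from the base axis. Payload 7.3 kg.
Tool frame: the origin (TCP) lies where the fingers leave the gripper's body, on its centre line; the fingertips stand 73 mm ahead of it and the grasp point (between the pads) lies bot.grip_point_offset ahead of it (bot.grip_point_offset is the distance from the TCP to the grasp point, in m); z points along the fingers, y is the line along which they close (so a half turn about z gives the same grasp; the last joint's range is limited). The gripper opens to 85 mm and grips with 20 to 120 N. Pads are 22 mm wide; open, the fingers measure 114 mm over their backs; the gripper's body (76 mm by 85 mm) begins 54 mm behind the grasp point. The pads swing forward as they close: fully open they stand 13 mm farther back than shut.
Start: joints at [63.14, 19.595, 87.324, -0, 73.075, -8.365], TCP at [0.167, 0.498, 0.304] pointing down, gripper open.
Joint ranges: [-145.02, 145.02], [-44.19, 115.74], [2.07, 154.8], [-57.11, 237.11], [16.16, 152.29], [-177.93, 177.93]. Speed limits (degrees/s): [147.25, 147.25, 180, 180, 180, 180].

INTERFACE

Orientations are given as a 3x3 rotation matrix whose columns are the frame's x, y, z axes.
In Python, from bench import bot gives the robot as it stands.
- The arm moves only by the tool jog_arm, never from a script. Its argument "commands" is a list of rows, each an object of numbers: "tx", "ty", "tz": the shift along the world's x, y, z in mm; "ax", "ay", "az": the turn, a rotation vector about the world's x, y, z in degrees; "grip": the opening, from 0 (shut) to 1 (fully open). In form: [{"tx": .., "ty": .., "tz": .., "ax": .., "ay": .., "az": .., "grip": ..}, ...]. A call has 1 to 5 rows; each row shifts and turns the commanded pose from where the row before left it; what a row does not reach is not made up. A row lasts 1/10 s, in which the tool goes at most 50 mm and 8.59 degrees, less where a joint would pass 70% of its speed; a pose out of reach is approached as far as the arm can. A call with a gripper value outside its range is refused whole. The fingers move at their own pace and stop on an object; "newtons" is the grip in N (left out, the last holds). Time passes only in rows, so rows that do not move let the fingers close. It gives the time, the measured TCP pose, the force, the opening and the grip force at its end, in the units of the state.
- bot.observe(): the state, without advancing time (a new reading comes with each control period).
- bot.capture(name): name is "side" or "top"; returns (picture, depth): 480x640x3 uint8, red, green, blue; 480x640 float32, m along the optical axis (not along the pixel's ray), 0 where there is no reading.
- bot.camera_params(name): a dict with "camera_matrix" (3x3 intrinsics, pixels), "k1" (the pictures are not rectified: a ray, as slopes to the right and down, at radius r is drawn at 1 + k1 r^2 times it, then the intrinsics apply), "R" (3x3) and "t" (3): a world point X has camera coordinates R X + t. Camera axes: x right, y down, z forward; pixel columns grow to the right and rows downward; lengths in m; the calibration is good to about 2 mm. A picture is of the moment at which its call begins. camera_params takes no time and is no camera call.
- bot.finish_job(): hands the job in; it is judged then, once.
The state is a dict: "time_s": time; "joint_positions": joint angles; "dq": joint speeds; "joint_efforts": joint torques, N m; "tool_pos": TCP position; "eef_rot": TCP orientation; "force": force on the tool from outside, world axes, zero at the start; "torque": the same for the moment, N m; "width": opening from 0.0 (shut) to 1.0 (fully open); "grasp_force": force on a finger pad.
Only numpy, scipy, OpenCV 4.12 (cv2) and the standard library are available. Lean on these libraries where they do the work, as an engineer would, in place of code of your own. Each camera call takes 0.05 s, during which the arm holds its last target. There are 200 camera calls.

## Working session

There is one attempt and no reset: what is moved stays moved. The work goes in short steps, Python scripts to look and compute and a tool call to move; the robot and the scene stay as the last step left them, time stands still between calls to the robot, and variables do not carry over. Pictures are saved under pics/ and viewed, at most 10 in all, crops included, and the job is handed in when it is done.

Besides the shell and the picture viewer there is one more tool, called after "Call:" by a JSON object that holds its "fn" and its "kwargs". jog_arm: Moves the arm, as the interface text tells. Its arguments: {"type":"object","properties":{"commands":{"type":"array","items":{"type":"object","properties":{"tx":{"type":"number"},"ty":{"type":"number"},"tz":{"type":"number"},"ax":{"type":"number"},"ay":{"type":"number"},"az":{"type":"number"},"grip":{"type":"number"}}}},"newtons":{"type":"number"}},"required":["commands"]}

```bash
mkdir -p pics; ls; cat > h.py <<'E'
import numpy as np,cv2
from bench import bot
def shot(n,tag):
    im,d=bot.capture(n); cv2.imwrite(f'pics/{tag}.png',im[:,:,::-1]); np.save(f'pics/{tag}.npy',d); return im,d
def cloud(n,d):
    c=bot.camera_params(n);K=np.array(c['camera_matrix'],float);k=c['k1'];R=np.array(c['R']);t=np.array(c['t'])
    v,u=np.mgrid[0:480,0:640].astype(float)
    p=cv2.undistortPoints(np.stack([u.ravel(),v.ravel()],1)[:,None],K,np.array([k,0,0,0.])).reshape(480,640,2)
    X=np.dstack([p[...,0]*d,p[...,1]*d,d])
    W=(X-t)@R
    W[d==0]=np.nan
    return W
E
python3 - <<'E'
from h import *
for n in('top','side'):
    im,d=shot(n,n+'0'); c=bot.camera_params(n); print(n,-np.array(c['R']).T@c['t'],c['k1'],(d>0).mean())
s=bot.observe();print(s['time_s'],s['tool_pos'],np.round(s['eef_rot'],3),bot.grip_point_offset,s['width'])
E
```

```text
pics
top [ 0.31828629 -0.13025564  1.56312166] -0.13722397217661703 0.9960286458333333
side [ 0.29078471 -0.72876929  0.66111902] -0.08839135143581697 0.9957942708333334
0.1 [0.16639825 0.49766435 0.30330422] [[-0.948  0.317 -0.001]
 [ 0.317  0.948 -0.001]
 [ 0.    -0.001 -1.   ]] 0.0539 1.001147313986763
```

View pics/top0.png

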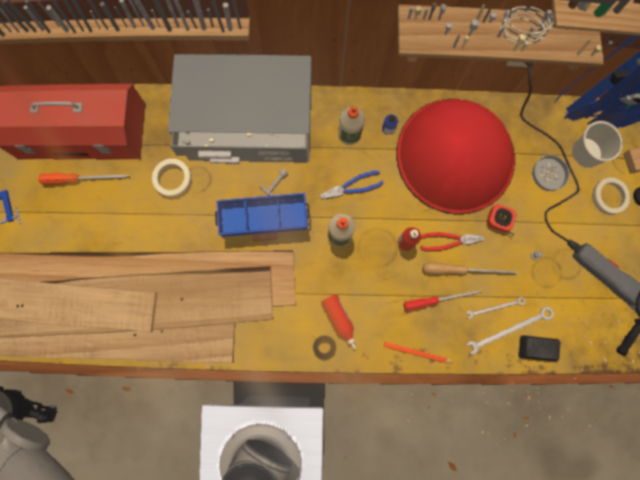

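View pics/side0.png

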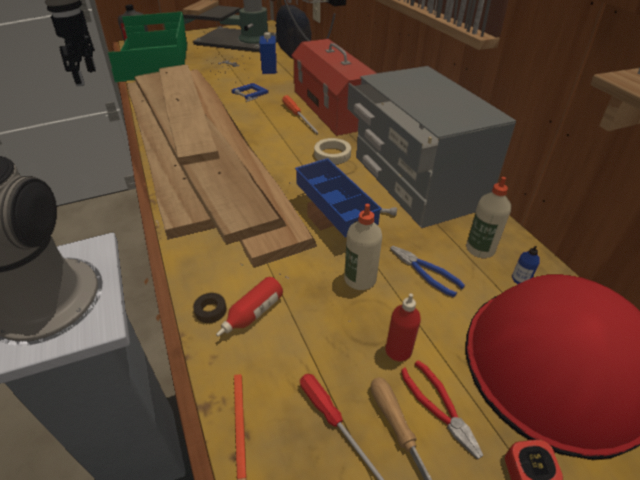

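Top view: carrier at (263,215), glue bottle (342,229), standing oil bottle (410,237), fallen oil bottle from base (330,297) to nozzle (352,345). The side view agrees: glue (362,255), standing oil (403,330), fallen oil (250,308).

```bash
python3 - <<'E'
from h import *
W={n:cloud(n,np.load(f'pics/{n}0.npy')) for n in('top','side')}
I={n:cv2.imread(f'pics/{n}0.png') for n in W}
def box(n,u0,u1,v0,v1,zmin=.008,zmax=.3,col=None):
    w=W[n][v0:v1,u0:u1].reshape(-1,3);h=cv2.cvtColor(I[n],cv2.COLOR_BGR2HSV)[v0:v1,u0:u1].reshape(-1,3).astype(int)
    m=(w[:,2]>zmin)&(w[:,2]<zmax)
    if col=='red': m&=((h[:,0]<8)|(h[:,0]>172))&(h[:,1]>140)
    if col=='blue': m&=(h[:,0]>100)&(h[:,0]<130)&(h[:,1]>120)
    return w[m]
def circ(p,r):
    from scipy.optimize import least_squares
    f=least_squares(lambda c:np.hypot(p[:,0]-c[0],p[:,1]-c[1])-r,p[:,:2].mean(0),loss='soft_l1',f_scale=.002);return f.x,np.abs(f.fun).mean()
print('bench',np.nanmedian(W['top'][270:290,380:420,2]),np.nanmedian(W['side'][300:330,300:330,2]))
print('glue',circ(box('side',335,390,215,295,.02,.1),.033)); g=box('top',325,360,210,235,.155,.2);print(g.mean(0),len(g),g[:,2].max())
g=box('side',350,380,200,225,.157,.17);print('cap',circ(g,.0145))
print('oil',circ(box('side',383,425,300,365,.02,.1,'red'),.024)); g=box('top',395,425,220,250,.125,.2);print(g.mean(0),len(g))
for n,b in(('top',(318,362,288,352)),('side',(212,290,272,342))):
    g=box(n,*b,zmin=.015,zmax=.06,col='red');r=cv2.minAreaRect((g[:,:2]*1000).astype(np.float32));print('fallen',n,r,g[:,2].max(),len(g))
    g2=box(n,*b,zmin=.012,zmax=.06);print(g2[:,:2].min(0),g2[:,:2].max(0), g2[g2[:,0].argmin()],g2[g2[:,0].argmax()])
for n,b in(('top',(208,318,185,245)),('side',(290,385,155,235))):
    g=box(n,*b,zmin=.075,zmax=.1,col='blue');r=cv2.minAreaRect((g[:,:2]*1000).astype(np.float32));print('carrier',n,r,np.percentile(g[:,2],[5,50,95]),len(g))
    print(cv2.boxPoints(r).round())
E
```

```text
bench 0.0007469320581365676 0.0006840014057518415
glue (array([ 0.6119915 , -0.19439097]), np.float64(0.022122616725496473))
[ 0.60694721 -0.19524981  0.17156446] 109 0.19513912827666918
cap (array([ 0.61310539, -0.1952724 ]), np.float64(0.0012486883028077892))
oil (array([ 0.59661081, -0.37742907]), np.float64(0.0006471139811805469))
[ 0.59159901 -0.37637088  0.13575844] 55
fallen top ((384.1324462890625, -199.6146240234375), (118.84513854980469, 35.420440673828125), 28.528606414794922) 0.05684641704628538 552
[ 0.29617633 -0.24123854] [ 0.44526575 -0.14409325] [ 0.29617633 -0.14477267  0.02080015] [ 0.44526575 -0.18627106  0.03168811]
fallen side ((387.8255615234375, -199.33267211914062), (120.94367218017578, 41.2327766418457), 28.485458374023438) 0.05083228536411358 1208
[ 0.30728322 -0.23956494] [ 0.449161   -0.13361212] [ 0.30728322 -0.23609573  0.02448109] [ 0.449161   -0.1851666   0.03201435]
carrier top ((643.4375, 7.2250518798828125), (87.43290710449219, 224.41270446777344), 7.180859088897705) [0.07716708 0.08576704 0.09216007] 163
[[ 586.  113.]
 [ 614. -110.]
 [ 701.  -99.]
 [ 673.  124.]]
carrier side ((647.587890625, 7.484153747558594), (91.67377471923828, 231.23265075683594), 6.297425270080566) [0.0769978  0.08548121 0.08889625] 489
[[ 589.  117.]
 [ 615. -112.]
 [ 706. -102.]
 [ 680.  127.]]
```

Call:
{"fn": "jog_arm", "kwargs": {"commands": [{"tx": 40, "ty": -28, "az": -8}, {"tx": 40, "ty": -28, "az": -8}, {"tx": 40, "ty": -28, "az": -8}, {"tx": 40, "ty": -28, "az": -8}, {"tx": 40, "ty": -28, "az": -8}], "newtons": 40}}

```text
$.commands[0]: bad value
```

Call:
{"fn": "jog_arm", "kwargs": {"commands": [{"ty": -45, "az": -8}, {"ty": -45, "az": -8}, {"ty": -45, "az": -8}, {"ty": -45, "az": -8}, {"ty": -45, "az": -8}]}}

```text
$.commands[0]: bad value
```

Call:
{"fn": "jog_arm", "kwargs": {"commands": [{"ty": -45, "az": -8}, {"ty": -45, "az": -8}, {"ty": -45, "az": -8}, {"ty": -45, "az": -8}, {"ty": -45, "az": -8}]}}

```text
$.commands[0]: bad value
```

Call:
{"fn": "jog_arm", "kwargs": {"commands": [{"ty": -30, "az": -8, "tz": -10}, {"ty": -30, "az": -5, "tz": -10}, {"ty": -30, "ax": 3.8, "ay": -7, "tz": -10}, {"ty": -25, "ax": 3.8, "ay": -7, "tz": -10}, {"ty": -15, "ax": 3.8, "ay": -7, "tz": -10}]}}

```text
$.commands[0]: bad value
```

Call:
{"fn": "jog_arm", "kwargs": {"commands": [{"ax": 3.8, "ay": -7}, {"ax": 3.8, "ay": -7}, {}]}}

```text
$.commands[0]: bad value
```

```bash
cat >> h.py <<'E'
from scipy.spatial.transform import Rotation as Ro
def togo(p,R):
    s=bot.observe();Rc=np.array(s['eef_rot'])
    print('t',s['time_s'],'tcp',np.round(s['tool_pos'],4),'move mm',np.round((np.array(p)-s['tool_pos'])*1000,1),'rot',np.round(Ro.from_matrix(R@Rc.T).as_rotvec(degrees=True),1),'q',np.round(s['joint_positions']),'F',np.round(s['force'],1),'w',round(s['width'],3),s['grasp_force'])
def toolR(z,yapprox):
    z=np.array(z,float);z/=np.linalg.norm(z);y=np.array(yapprox,float);y-=y@z*z;y/=np.linalg.norm(y);return np.column_stack([np.cross(y,z),y,z])
E
python3 - <<'E'
from h import *
togo([.3345,-.227,.071],toolR([.565,.307,-.766],[.477,-.879,0]))
E
```

```text
t 0.1 tcp [0.1664 0.4977 0.3033] move mm [ 168.1 -724.7 -232.3] rot [  50.     4.3 -126.4] q [63. 20. 87.  0. 73. -8.] F [ 0.  -0.3 -0.4] w 1.001 0.0
```

Call:
{"fn": "jog_arm", "kwargs": {"commands": [{"tx": 40, "ty": -28, "tz": 0, "ax": 0, "ay": 0, "az": -8, "grip": 1}, {"tx": 40, "ty": -28, "tz": 0, "ax": 0, "ay": 0, "az": -8, "grip": 1}, {"tx": 40, "ty": -28, "tz": 0, "ax": 0, "ay": 0, "az": -8, "grip": 1}, {"tx": 40, "ty": -28, "tz": 0, "ax": 0, "ay": 0, "az": -8, "grip": 1}, {"tx": 40, "ty": -28, "tz": 0, "ax": 0, "ay": 0, "az": -8, "grip": 1}], "newtons": 40}}

```text
time_s: 0.6
tool_pos: [0.3677, 0.3565, 0.3037]
eef_rot: [[-0.518, 0.855, -0.0], [0.855, 0.518, -0.0], [0.0, -0.0, -1.0]]
force: [0.5, 0.4, 0.8]
width: 0.996
grasp_force: 0.0
```

Full rows work, and the motion follows promptly.

Call:
{"fn": "jog_arm", "kwargs": {"commands": [{"tx": 0, "ty": -45, "tz": 0, "ax": 0, "ay": 0, "az": -8, "grip": 1}, {"tx": 0, "ty": -45, "tz": 0, "ax": 0, "ay": 0, "az": -8, "grip": 1}, {"tx": 0, "ty": -45, "tz": 0, "ax": 0, "ay": 0, "az": -8, "grip": 1}, {"tx": 0, "ty": -45, "tz": 0, "ax": 0, "ay": 0, "az": -8, "grip": 1}, {"tx": 0, "ty": -45, "tz": 0, "ax": 0, "ay": 0, "az": -8, "grip": 1}]}}

```text
time_s: 1.1
tool_pos: [0.366, 0.1313, 0.3037]
eef_rot: [[0.153, 0.988, -0.0], [0.988, -0.153, -0.0], [-0.0, -0.0, -1.0]]
force: [0.6, -0.7, 0.4]
width: 1.002
grasp_force: 0.0
```

Call:
{"fn": "jog_arm", "kwargs": {"commands": [{"tx": 0, "ty": -45, "tz": 0, "ax": 0, "ay": 0, "az": -8, "grip": 1}, {"tx": 0, "ty": -45, "tz": 0, "ax": 0, "ay": 0, "az": -8, "grip": 1}, {"tx": 0, "ty": -45, "tz": 0, "ax": 0, "ay": 0, "az": -8, "grip": 1}, {"tx": 0, "ty": -45, "tz": 0, "ax": 0, "ay": 0, "az": -8, "grip": 1}, {"tx": 0, "ty": -45, "tz": 0, "ax": 0, "ay": 0, "az": -8, "grip": 1}]}}

```text
time_s: 1.6
tool_pos: [0.366, -0.0938, 0.3039]
eef_rot: [[0.753, 0.658, 0.0], [0.658, -0.753, 0.0], [0.0, 0.0, -1.0]]
force: [0.9, 0.0, -0.6]
width: 1.002
grasp_force: 0.0
```

Call:
{"fn": "jog_arm", "kwargs": {"commands": [{"tx": 0, "ty": -30, "tz": -10, "ax": 0, "ay": 0, "az": -8, "grip": 1}, {"tx": 0, "ty": -30, "tz": -10, "ax": 0, "ay": 0, "az": -5, "grip": 1}, {"tx": 0, "ty": -30, "tz": -10, "ax": 3.8, "ay": -7, "az": 0, "grip": 1}, {"tx": 0, "ty": -25, "tz": -10, "ax": 3.8, "ay": -7, "az": 0, "grip": 1}, {"tx": 0, "ty": -15, "tz": -10, "ax": 3.8, "ay": -7, "az": 0, "grip": 1}]}}

```text
time_s: 2.1
tool_pos: [0.3666, -0.2238, 0.2541]
eef_rot: [[0.802, 0.476, 0.361], [0.436, -0.88, 0.191], [0.408, 0.003, -0.913]]
force: [0.4, 0.3, -0.2]
width: 0.999
grasp_force: 0.0
```

Call:
{"fn": "jog_arm", "kwargs": {"commands": [{"tx": 0, "ty": 0, "tz": 0, "ax": 3.8, "ay": -7, "az": 0, "grip": 1}, {"tx": 0, "ty": 0, "tz": 0, "ax": 3.8, "ay": -7, "az": 0, "grip": 1}, {"tx": 0, "ty": 0, "tz": 0, "ax": 0, "ay": 0, "az": 0, "grip": 1}]}}

```text
time_s: 2.4
tool_pos: [0.3652, -0.2225, 0.2527]
eef_rot: [[0.678, 0.474, 0.563], [0.361, -0.881, 0.306], [0.64, -0.004, -0.768]]
force: [-0.2, -0.2, -0.6]
width: 0.995
grasp_force: 0.0
```

```bash
python3 - <<'E'
from h import *
togo([.3345,-.227,.071],toolR([.565,.307,-.766],[.477,-.879,0]))
E
```

```text
t 2.4 tcp [ 0.3652 -0.2225  0.2527] move mm [ -30.7   -4.5 -181.7] rot [-0.1 -0.3  0.2] q [-64.  12. 118.  47.  62. -29.] F [-0.2 -0.2 -0.6] w 0.995 0.0
```

Call:
{"fn": "jog_arm", "kwargs": {"commands": [{"tx": -10, "ty": -1, "tz": -40, "ax": 0, "ay": 0, "az": 0, "grip": 1}, {"tx": -10, "ty": -1, "tz": -40, "ax": 0, "ay": 0, "az": 0, "grip": 1}, {"tx": -11, "ty": -2, "tz": -40, "ax": 0, "ay": 0, "az": 0, "grip": 1}, {"tx": 0, "ty": 0, "tz": -30, "ax": 0, "ay": 0, "az": 0, "grip": 1}, {"tx": 0, "ty": 0, "tz": 0, "ax": 0, "ay": 0, "az": 0, "grip": 1}]}}

```text
time_s: 2.9
tool_pos: [0.3351, -0.2245, 0.1015]
eef_rot: [[0.679, 0.478, 0.557], [0.364, -0.878, 0.31], [0.637, -0.008, -0.77]]
force: [0.4, 0.6, 0.4]
width: 1.0
grasp_force: 0.0
```

```bash
python3 - <<'E'
from h import *
togo([.3345,-.227,.071],toolR([.565,.307,-.766],[.477,-.879,0]))
im,d=shot('side','side1');cv2.imwrite('pics/c1.png',cv2.resize(im[200:400,120:420,::-1],None,fx=2,fy=2))
E
```

```text
t 2.9 tcp [ 0.3351 -0.2245  0.1015] move mm [ -0.6  -2.5 -30.5] rot [-0.2 -0.6 -0.1] q [-68.  31. 128.  61.  46. -60.] F [0.4 0.6 0.4] w 1.0 0.0
```

View pics/c1.png

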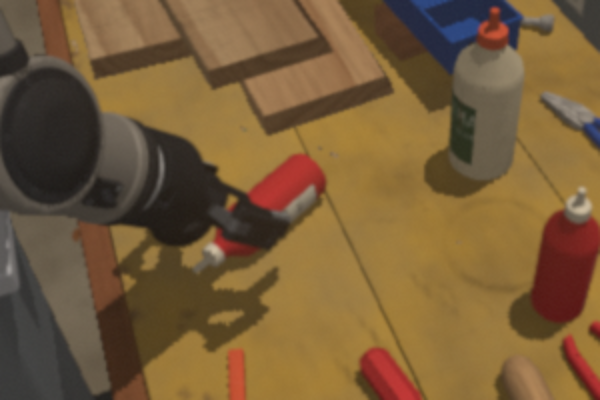

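The crop shows the fingers straddling the fallen bottle at about (250,215). I'll descend and close.

Call:
{"fn": "jog_arm", "kwargs": {"commands": [{"tx": 0, "ty": -2, "tz": -15, "ax": 0, "ay": 0, "az": 0, "grip": 1}, {"tx": 0, "ty": 0, "tz": -15, "ax": 0, "ay": 0, "az": 0, "grip": 1}, {"tx": 0, "ty": 0, "tz": 0, "ax": 0, "ay": 0, "az": 0, "grip": 0.4}, {"tx": 0, "ty": 0, "tz": 0, "ax": 0, "ay": 0, "az": 0, "grip": 0.4}, {"tx": 0, "ty": 0, "tz": 0, "ax": 0, "ay": 0, "az": 0, "grip": 0.4}]}}

```text
time_s: 3.45
tool_pos: [0.3359, -0.2279, 0.0754]
eef_rot: [[0.675, 0.478, 0.562], [0.369, -0.878, 0.305], [0.639, 0.002, -0.769]]
force: [-8.0, 0.2, 11.8]
width: 0.542
grasp_force: 38.8
```

Call:
{"fn": "jog_arm", "kwargs": {"commands": [{"tx": 0, "ty": 0, "tz": 0, "ax": 0, "ay": 0, "az": 0, "grip": 0.3}, {"tx": 0, "ty": 0, "tz": 0, "ax": 0, "ay": 0, "az": 0, "grip": 0.3}, {"tx": 0, "ty": 0, "tz": 0, "ax": 0, "ay": 0, "az": 0, "grip": 0.3}]}}

```text
time_s: 3.75
tool_pos: [0.3358, -0.2279, 0.0754]
eef_rot: [[0.675, 0.478, 0.563], [0.368, -0.879, 0.305], [0.64, 0.002, -0.768]]
force: [-2.8, -0.3, 7.8]
width: 0.543
grasp_force: 39.7
```

Call:
{"fn": "jog_arm", "kwargs": {"commands": [{"tx": 0, "ty": 0, "tz": 15, "ax": 0, "ay": 0, "az": 0, "grip": 0.3}, {"tx": 5, "ty": 0, "tz": 40, "ax": 0, "ay": 0, "az": 0, "grip": 0.3}, {"tx": 10, "ty": 0, "tz": 40, "ax": 0, "ay": 0, "az": 0, "grip": 0.3}, {"tx": 10, "ty": 0, "tz": 40, "ax": 0, "ay": 0, "az": 0, "grip": 0.3}, {"tx": 10, "ty": 0, "tz": 20, "ax": -3, "ay": 5.5, "az": 0, "grip": 0.3}]}}

```text
time_s: 4.25
tool_pos: [0.37, -0.2282, 0.2318]
eef_rot: [[0.735, 0.475, 0.484], [0.398, -0.88, 0.259], [0.549, 0.002, -0.836]]
force: [-0.5, 0.1, -4.1]
width: 0.542
grasp_force: 41.9
```

Call:
{"fn": "jog_arm", "kwargs": {"commands": [{"tx": 10, "ty": 0, "tz": 0, "ax": -3.3, "ay": 6.15, "az": 0, "grip": 0.3}, {"tx": 10, "ty": 0, "tz": 0, "ax": -3.3, "ay": 6.15, "az": 0, "grip": 0.3}, {"tx": 10, "ty": 0, "tz": 0, "ax": -3.3, "ay": 6.15, "az": 0, "grip": 0.3}, {"tx": 10, "ty": 0, "tz": 0, "ax": -3.3, "ay": 6.15, "az": 0, "grip": 0.3}, {"tx": 10, "ty": 0, "tz": 0, "ax": -3.3, "ay": 6.15, "az": 0, "grip": 0.3}]}}

```text
time_s: 4.75
tool_pos: [0.4207, -0.2278, 0.2306]
eef_rot: [[0.879, 0.475, -0.026], [0.475, -0.88, -0.015], [-0.03, 0.001, -1.0]]
force: [-0.3, 0.0, -2.9]
width: 0.534
grasp_force: 41.9
```

```bash
python3 - <<'E'
from h import *
togo([.426,-.22,.14],toolR([.766*-.879,.766*.477,-.643],[-.477,-.879,0]))
E
```

```text
t 4.75 tcp [ 0.4207 -0.2278  0.2306] move mm [  5.3   7.8 -90.6] rot [  0.1  50.2 -53.4] q [-37.  20. 100.  -2.  61.  26.] F [-0.3  0.  -2.9] w 0.534 41.94994390709326
```

Call:
{"fn": "jog_arm", "kwargs": {"commands": [{"tx": 0, "ty": 0, "tz": 0, "ax": 0, "ay": 5, "az": -5.3, "grip": 0.3}, {"tx": 0, "ty": 0, "tz": 0, "ax": 0, "ay": 5, "az": -5.3, "grip": 0.3}, {"tx": 0, "ty": 0, "tz": 0, "ax": 0, "ay": 5, "az": -5.3, "grip": 0.3}, {"tx": 0, "ty": 0, "tz": 0, "ax": 0, "ay": 5, "az": -5.3, "grip": 0.3}, {"tx": 0, "ty": 0, "tz": 0, "ax": 0, "ay": 5, "az": -5.3, "grip": 0.3}]}}

```text
time_s: 5.25
tool_pos: [0.4205, -0.2276, 0.2302]
eef_rot: [[0.902, -0.002, -0.432], [0.045, -0.994, 0.098], [-0.43, -0.108, -0.896]]
force: [-0.2, -0.0, -1.8]
width: 0.536
grasp_force: 42.0
```

Call:
{"fn": "jog_arm", "kwargs": {"commands": [{"tx": 0, "ty": 0, "tz": 0, "ax": 0, "ay": 5, "az": -5.3, "grip": 0.3}, {"tx": 0, "ty": 0, "tz": 0, "ax": 0, "ay": 5, "az": -5.3, "grip": 0.3}, {"tx": 0, "ty": 0, "tz": 0, "ax": 0, "ay": 5, "az": -5.3, "grip": 0.3}, {"tx": 0, "ty": 0, "tz": 0, "ax": 0, "ay": 5, "az": -5.3, "grip": 0.3}, {"tx": 0, "ty": 0, "tz": 0, "ax": 0, "ay": 5, "az": -5.3, "grip": 0.3}]}}

```text
time_s: 5.75
tool_pos: [0.4207, -0.2278, 0.23]
eef_rot: [[0.57, -0.476, -0.67], [-0.308, -0.88, 0.362], [-0.761, -0.0, -0.648]]
force: [-0.5, -0.4, -1.9]
width: 0.537
grasp_force: 42.1
```

```bash
python3 - <<'E'
from h import *
togo([.426,-.22,.14],toolR([.766*-.879,.766*.477,-.643],[-.477,-.879,0]))
im,d=shot('side','side2');W=cloud('side',d)
h=cv2.cvtColor(im,cv2.COLOR_RGB2HSV).astype(int)
m=((h[...,0]<8)|(h[...,0]>172))&(h[...,1]>140)&(np.hypot(W[...,0]-.39,W[...,1]+.2)<.09)&(W[...,2]>.02)
p=W[m];print(len(p),p.min(0),p.max(0))
for a in np.arange(.05,.25,.02):
    q=p[(p[:,2]>a)&(p[:,2]<a+.02)]
    if len(q)>5: print(round(a,2),q.mean(0),len(q))
cv2.imwrite('pics/c2.png',cv2.resize(im[140:400,160:480,::-1],None,fx=2,fy=2))
E
```

```text
t 5.75 tcp [ 0.4207 -0.2278  0.23  ] move mm [  5.3   7.8 -90. ] rot [ 0.2  0.4 -0.1] q [-35.  42.  75.  -5. 113.  84.] F [-0.5 -0.4 -1.9] w 0.537 42.05729486986456
836 [ 0.35361423 -0.26739295  0.11373047] [ 0.4028551  -0.18936524  0.23109673]
0.11 [ 0.37797486 -0.22356443  0.12188872] 116
0.13 [ 0.38780582 -0.22297649  0.1397811 ] 99
0.15 [ 0.38612145 -0.22384733  0.1590763 ] 90
0.17 [ 0.38331524 -0.22553335  0.17337224] 28
0.19 [ 0.36356874 -0.21802125  0.20336547] 103
0.21 [ 0.37507024 -0.21548047  0.2187947 ] 396
```

View pics/c2.png

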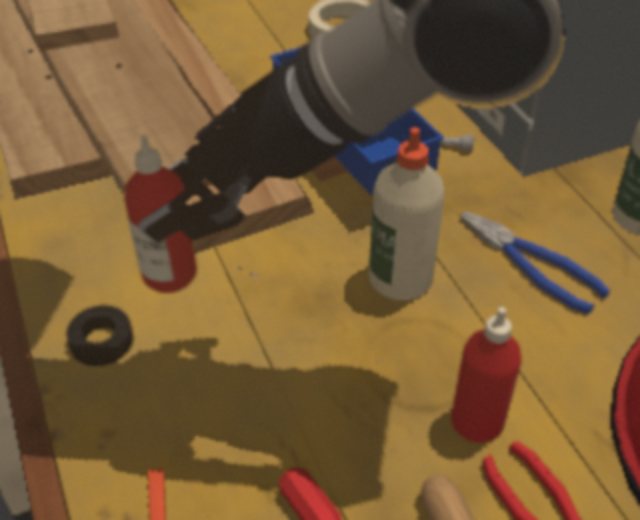

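The bottle hangs upright in the gripper at crop (160,225), clear of the black ring at (100,335). I'll lower it gently.

Call:
{"fn": "jog_arm", "kwargs": {"commands": [{"tx": 3, "ty": 0, "tz": -30, "ax": 0, "ay": 0, "az": 0, "grip": 0.3}, {"tx": 3, "ty": 0, "tz": -30, "ax": 0, "ay": 0, "az": 0, "grip": 0.3}, {"tx": 0, "ty": 0, "tz": -25, "ax": 0, "ay": 0, "az": 0, "grip": 0.3}, {"tx": 0, "ty": 0, "tz": -10, "ax": 0, "ay": 0, "az": 0, "grip": 0.3}, {"tx": 0, "ty": 0, "tz": 0, "ax": 0, "ay": 0, "az": 0, "grip": 0.3}]}}

```text
time_s: 6.3
tool_pos: [0.4262, -0.2276, 0.1338]
eef_rot: [[0.573, -0.472, -0.67], [-0.303, -0.882, 0.362], [-0.761, -0.005, -0.649]]
force: [-0.6, -1.2, -1.4]
width: 0.54
grasp_force: 42.1
```

Call:
{"fn": "jog_arm", "kwargs": {"commands": [{"tx": 0, "ty": 0, "tz": -5, "ax": 0, "ay": 0, "az": 0, "grip": 0.3}, {"tx": 0, "ty": 0, "tz": 0, "ax": 0, "ay": 0, "az": 0, "grip": 0.3}]}}

```text
time_s: 6.5
tool_pos: [0.4268, -0.228, 0.1298]
eef_rot: [[0.575, -0.472, -0.668], [-0.304, -0.881, 0.361], [-0.759, -0.004, -0.651]]
force: [-0.5, -0.1, -2.0]
width: 0.538
grasp_force: 42.1
```

Call:
{"fn": "jog_arm", "kwargs": {"commands": [{"tx": 0, "ty": 0, "tz": -4, "ax": 0, "ay": 0, "az": 0, "grip": 0.3}, {"tx": 0, "ty": 0, "tz": 0, "ax": 0, "ay": 0, "az": 0, "grip": 0.3}]}}

```text
time_s: 6.7
tool_pos: [0.4266, -0.2278, 0.1251]
eef_rot: [[0.574, -0.472, -0.669], [-0.304, -0.881, 0.362], [-0.76, -0.005, -0.65]]
force: [-0.9, -0.4, -2.2]
width: 0.537
grasp_force: 42.1
```

```bash
python3 - <<'E'
from h import *
togo([.426,-.22,.13],toolR([.766*-.879,.766*.477,-.643],[-.477,-.879,0]))
im,d=shot('side','side3');W=cloud('side',d)
h=cv2.cvtColor(im,cv2.COLOR_RGB2HSV).astype(int)
m=((h[...,0]<8)|(h[...,0]>172))&(h[...,1]>140)&(np.hypot(W[...,0]-.38,W[...,1]+.2)<.07)
p=W[m];print(np.percentile(p[:,2],[0,1,2,5,50]),len(p))
E
```

```text
t 6.7 tcp [ 0.4266 -0.2278  0.1251] move mm [-0.6  7.8  4.9] rot [-0.   0.6 -0.3] q [-35.  50.  77.  -5. 102.  84.] F [-0.9 -0.4 -2.2] w 0.537 42.08190776558695
[0.00988678 0.01155395 0.01254808 0.01546348 0.10654254] 655
```

Call:
{"fn": "jog_arm", "kwargs": {"commands": [{"tx": 0, "ty": 0, "tz": -4, "ax": 0, "ay": 0, "az": 0, "grip": 0.3}, {"tx": 0, "ty": 0, "tz": 0, "ax": 0, "ay": 0, "az": 0, "grip": 0.3}]}}

```text
time_s: 6.95
tool_pos: [0.4266, -0.2278, 0.1212]
eef_rot: [[0.574, -0.472, -0.669], [-0.303, -0.881, 0.362], [-0.761, -0.005, -0.649]]
force: [0.7, -0.5, 1.3]
width: 0.536
grasp_force: 42.4
```

Call:
{"fn": "jog_arm", "kwargs": {"commands": [{"tx": 0, "ty": 0, "tz": -2, "ax": 0, "ay": 0, "az": 0, "grip": 0.3}, {"tx": 0, "ty": 0, "tz": 0, "ax": 0, "ay": 0, "az": 0, "grip": 0.3}]}}

```text
time_s: 7.15
tool_pos: [0.4267, -0.2278, 0.121]
eef_rot: [[0.573, -0.473, -0.669], [-0.303, -0.881, 0.362], [-0.761, -0.005, -0.649]]
force: [2.4, -0.6, 13.1]
width: 0.538
grasp_force: 43.3
```

Call:
{"fn": "jog_arm", "kwargs": {"commands": [{"tx": 0, "ty": 0, "tz": -2, "ax": 0, "ay": 0, "az": 0, "grip": 0.3}, {"tx": 0, "ty": 0, "tz": 0, "ax": 0, "ay": 0, "az": 0, "grip": 0.3}]}}

```text
time_s: 7.35
tool_pos: [0.4268, -0.2278, 0.1208]
eef_rot: [[0.573, -0.473, -0.67], [-0.303, -0.881, 0.363], [-0.762, -0.005, -0.648]]
force: [5.1, -1.0, 24.0]
width: 0.539
grasp_force: 44.1
```

Call:
{"fn": "jog_arm", "kwargs": {"commands": [{"tx": 0, "ty": 0, "tz": 3.5, "ax": 0, "ay": 0, "az": 0, "grip": 0.4}, {"tx": 0, "ty": 0, "tz": 0, "ax": 0, "ay": 0, "az": 0, "grip": 0.6}, {"tx": 0, "ty": 0, "tz": 0, "ax": 0, "ay": 0, "az": 0, "grip": 0.8}, {"tx": 0, "ty": 0, "tz": 0, "ax": 0, "ay": 0, "az": 0, "grip": 1}, {"tx": 0, "ty": 0, "tz": 0, "ax": 0, "ay": 0, "az": 0, "grip": 1}]}}

```text
time_s: 7.85
tool_pos: [0.4264, -0.2277, 0.1201]
eef_rot: [[0.573, -0.472, -0.669], [-0.303, -0.881, 0.362], [-0.761, -0.005, -0.649]]
force: [-0.2, -0.3, 0.9]
width: 0.998
grasp_force: 0.0
```

Call:
{"fn": "jog_arm", "kwargs": {"commands": [{"tx": 7, "ty": -4, "tz": 7, "ax": 0, "ay": 0, "az": 0, "grip": 1}, {"tx": 20, "ty": -11, "tz": 20, "ax": 0, "ay": 0, "az": 0, "grip": 1}, {"tx": 20, "ty": -11, "tz": 20, "ax": 0, "ay": 0, "az": 0, "grip": 1}, {"tx": 20, "ty": -11, "tz": 25, "ax": 0, "ay": 0, "az": 0, "grip": 1}, {"tx": 10, "ty": 0, "tz": 45, "ax": 0, "ay": 0, "az": 0, "grip": 1}]}}

```text
time_s: 8.35
tool_pos: [0.5038, -0.2654, 0.2356]
eef_rot: [[0.571, -0.473, -0.671], [-0.302, -0.881, 0.364], [-0.764, -0.005, -0.645]]
force: [0.9, 0.5, -0.8]
width: 1.0
grasp_force: 0.0
```

Call:
{"fn": "jog_arm", "kwargs": {"commands": [{"tx": 0, "ty": 0, "tz": 45, "ax": 0, "ay": 0, "az": 0, "grip": 1}, {"tx": 0, "ty": 0, "tz": 45, "ax": 0, "ay": 0, "az": 0, "grip": 1}, {"tx": 0, "ty": 0, "tz": 0, "ax": 0, "ay": 0, "az": 0, "grip": 1}]}}

```text
time_s: 8.65
tool_pos: [0.504, -0.265, 0.3336]
eef_rot: [[0.58, -0.472, -0.663], [-0.308, -0.881, 0.358], [-0.754, -0.004, -0.657]]
force: [-0.7, -0.1, 0.4]
width: 0.998
grasp_force: 0.0
```

```bash
python3 - <<'E'
from h import *
th=np.radians(97-180);
togo([.611,-.195,.30],toolR([0,0,-1],[-.117*-1,.993*-1,0]))
im,d=shot('side','side4');W=cloud('side',d)
h=cv2.cvtColor(im,cv2.COLOR_RGB2HSV).astype(int)
m=((h[...,0]<8)|(h[...,0]>172))&(h[...,1]>140)&(np.hypot(W[...,0]-.38,W[...,1]+.2)<.07)&(W[...,2]>.015)
p=W[m];print(np.percentile(p[:,2],[0,50,100]),len(p))
from scipy.optimize import least_squares
for a,b in((.015,.05),(.05,.1)):
    q=p[(p[:,2]>a)&(p[:,2]<b)]
    f=least_squares(lambda c:np.hypot(q[:,0]-c[0],q[:,1]-c[1])-.024,q[:,:2].mean(0)+[0,.02],loss='soft_l1',f_scale=.002);print(f.x,np.abs(f.fun).mean())
E
```

```text
t 8.65 tcp [ 0.504  -0.265   0.3336] move mm [107.   70.  -33.6] rot [ -9.4 -48.7  32.7] q [-34.  47.  47.  -6. 134.  82.] F [-0.7 -0.1  0.4] w 0.998 0.0
[0.01505309 0.09535042 0.12273368] 794
[ 0.3840003 -0.2034638] 0.0005494308687992627
[ 0.38467289 -0.20277442] 0.0006708938185274339
```

View pics/side4.png

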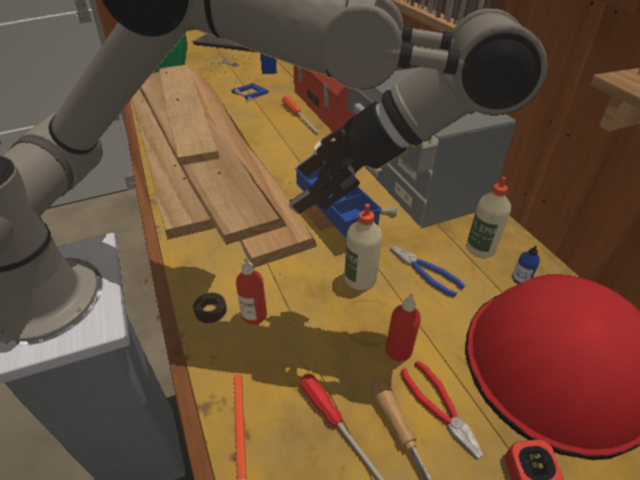

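The bottle stands by itself at (0.384,-0.203), seen at px (252,295). Next is the glue bottle.

Call:
{"fn": "jog_arm", "kwargs": {"commands": [{"tx": 10, "ty": 8, "tz": 5, "ax": -1.2, "ay": -6.1, "az": 4.1, "grip": 1}, {"tx": 10, "ty": 8, "tz": 5, "ax": -1.2, "ay": -6.1, "az": 4.1, "grip": 1}, {"tx": 13, "ty": 9, "tz": 0, "ax": -1.2, "ay": -6.1, "az": 4.1, "grip": 1}, {"tx": 13, "ty": 9, "tz": 0, "ax": -1.2, "ay": -6.1, "az": 4.1, "grip": 1}, {"tx": 15, "ty": 9, "tz": 0, "ax": -1.2, "ay": -6.1, "az": 4.1, "grip": 1}]}}

```text
time_s: 9.2
tool_pos: [0.565, -0.2212, 0.3361]
eef_rot: [[0.945, -0.103, -0.312], [-0.078, -0.993, 0.093], [-0.319, -0.063, -0.946]]
force: [-0.6, -0.3, -0.5]
width: 1.001
grasp_force: 0.0
```

Call:
{"fn": "jog_arm", "kwargs": {"commands": [{"tx": 15, "ty": 9, "tz": 0, "ax": -1.2, "ay": -6.1, "az": 4.1, "grip": 1}, {"tx": 15, "ty": 9, "tz": 0, "ax": -1.2, "ay": -6.1, "az": 4.1, "grip": 1}, {"tx": 15, "ty": 9, "tz": 0, "ax": -1.2, "ay": -6.1, "az": 4.1, "grip": 1}, {"tx": 0, "ty": 0, "tz": 0, "ax": 0, "ay": 0, "az": 0, "grip": 1}]}}

```text
time_s: 9.6
tool_pos: [0.6093, -0.1932, 0.3368]
eef_rot: [[0.993, 0.122, -0.009], [0.122, -0.993, -0.003], [-0.009, 0.002, -1.0]]
force: [-0.3, -0.6, -0.2]
width: 1.001
grasp_force: 0.0
```

```bash
python3 - <<'E'
from h import *
togo([.610,-.195,.219],toolR([0,0,-1],[-.117*-1,.993*-1,0]))
E
```

```text
t 9.6 tcp [ 0.6093 -0.1932  0.3368] move mm [   0.7   -1.8 -117.8] rot [ 0.2 -0.5 -0.3] q [-24.  31.  64.  -0.  86.  59.] F [-0.3 -0.6 -0.2] w 1.001 0.0
```

Call:
{"fn": "jog_arm", "kwargs": {"commands": [{"tx": 1, "ty": -2, "tz": -40, "ax": 0, "ay": -0.5, "az": 0, "grip": 1}, {"tx": 0, "ty": 0, "tz": -40, "ax": 0, "ay": 0, "az": 0, "grip": 1}, {"tx": 0, "ty": 0, "tz": -25, "ax": 0, "ay": 0, "az": 0, "grip": 1}, {"tx": 0, "ty": 0, "tz": -12, "ax": 0, "ay": 0, "az": 0, "grip": 1}, {"tx": 0, "ty": 0, "tz": 0, "ax": 0, "ay": 0, "az": 0, "grip": 0.7}], "newtons": 60}}

```text
time_s: 10.1
tool_pos: [0.6096, -0.197, 0.2179]
eef_rot: [[0.993, 0.118, -0.006], [0.118, -0.993, -0.001], [-0.006, 0.001, -1.0]]
force: [-0.1, -0.2, 0.7]
width: 0.857
grasp_force: 0.0
```

Call:
{"fn": "jog_arm", "kwargs": {"commands": [{"tx": 0, "ty": 0, "tz": 0, "ax": 0, "ay": 0, "az": 0, "grip": 0.45}, {"tx": 0, "ty": 0, "tz": 0, "ax": 0, "ay": 0, "az": 0, "grip": 0.3}, {"tx": 0, "ty": 0, "tz": 0, "ax": 0, "ay": 0, "az": 0, "grip": 0.2}, {"tx": 0, "ty": 0, "tz": 0, "ax": 0, "ay": 0, "az": 0, "grip": 0.1}, {"tx": 0, "ty": 0, "tz": 0, "ax": 0, "ay": 0, "az": 0, "grip": 0.1}]}}

```text
time_s: 10.6
tool_pos: [0.611, -0.1969, 0.2226]
eef_rot: [[0.993, 0.119, 0.003], [0.119, -0.993, -0.005], [0.002, 0.005, -1.0]]
force: [-1.4, 0.7, 5.4]
width: 0.296
grasp_force: 55.3
```

```bash
python3 - <<'E'
from h import *
togo([.610,-.195,.219],toolR([0,0,-1],[-.117*-1,.993*-1,0]))
im,d=shot('side','side5');cv2.imwrite('pics/c5.png',cv2.resize(im[60:320,240:560,::-1],None,fx=2,fy=2))
E
```

```text
t 10.6 tcp [ 0.611  -0.1969  0.2226] move mm [-1.   1.9 -3.6] rot [ 0.3  0.2 -0.1] q [-25.  36.  74.  -0.  70.  59.] F [-1.4  0.7  5.4] w 0.296 55.31883409246802
```

View pics/c5.png

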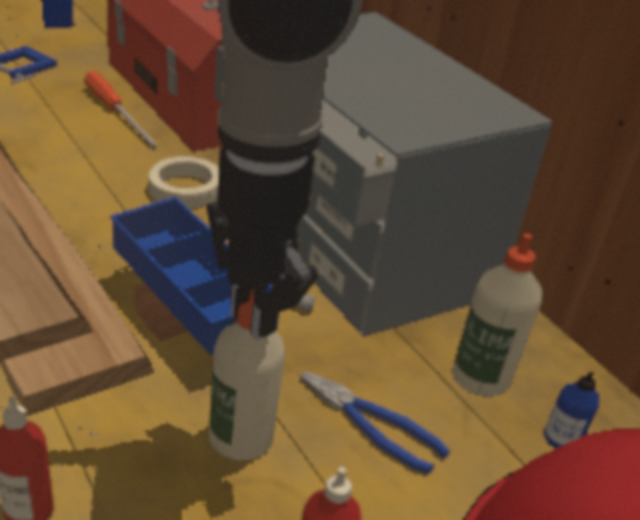

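The gripper holds the orange cap at crop (255,300) and the bottle is upright. I'll lift it.

Call:
{"fn": "jog_arm", "kwargs": {"commands": [{"tx": 0, "ty": 0, "tz": 10, "ax": 0, "ay": 0, "az": 0, "grip": 0.1}, {"tx": 0, "ty": 0, "tz": 25, "ax": 0, "ay": 0, "az": 0, "grip": 0.1}, {"tx": 0, "ty": 0, "tz": 35, "ax": 0, "ay": 0, "az": 0, "grip": 0.1}, {"tx": 0, "ty": 0, "tz": 35, "ax": 0, "ay": 0, "az": 0, "grip": 0.1}, {"tx": 0, "ty": 0, "tz": 25, "ax": 0, "ay": 0, "az": 0, "grip": 0.1}]}}

```text
time_s: 11.15
tool_pos: [0.6105, -0.1967, 0.3535]
eef_rot: [[0.993, 0.119, 0.002], [0.119, -0.993, -0.004], [0.002, 0.005, -1.0]]
force: [0.5, -0.0, -3.2]
width: 0.293
grasp_force: 55.2
```

Call:
{"fn": "jog_arm", "kwargs": {"commands": [{"tx": 2, "ty": 15, "tz": 10, "ax": 0, "ay": 0, "az": 0, "grip": 0.1}, {"tx": 5, "ty": 30, "tz": 0, "ax": 0, "ay": 0, "az": 0, "grip": 0.1}, {"tx": 6, "ty": 35, "tz": 0, "ax": 0, "ay": 0, "az": 0, "grip": 0.1}, {"tx": 6, "ty": 35, "tz": 0, "ax": 0, "ay": 0, "az": 0, "grip": 0.1}, {"tx": 6, "ty": 35, "tz": 0, "ax": 0, "ay": 0, "az": 0, "grip": 0.1}]}}

```text
time_s: 11.65
tool_pos: [0.6351, -0.0443, 0.3594]
eef_rot: [[0.993, 0.12, -0.003], [0.12, -0.993, -0.003], [-0.003, 0.002, -1.0]]
force: [-0.2, 0.4, -3.9]
width: 0.293
grasp_force: 55.5
```

Call:
{"fn": "jog_arm", "kwargs": {"commands": [{"tx": 5, "ty": 30, "tz": 0, "ax": 0, "ay": 0, "az": 0, "grip": 0.1}, {"tx": 5, "ty": 18, "tz": 0, "ax": 0, "ay": 0, "az": 0, "grip": 0.1}, {"tx": 0, "ty": 5, "tz": 0, "ax": 0, "ay": 0, "az": 0, "grip": 0.1}, {"tx": 0, "ty": 0, "tz": 0, "ax": 0, "ay": 0, "az": 0, "grip": 0.1}]}}

```text
time_s: 12.05
tool_pos: [0.6454, 0.0067, 0.3599]
eef_rot: [[0.993, 0.12, -0.001], [0.12, -0.993, -0.004], [-0.002, 0.004, -1.0]]
force: [0.3, 0.5, -4.3]
width: 0.289
grasp_force: 57.1
```

```bash
python3 - <<'E'
from h import *
togo([.6465,.0055,.2666],toolR([0,0,-1],[-.117*-1,.993*-1,0]))
im,d=shot('side','side6');W=cloud('side',d)
h=cv2.cvtColor(im,cv2.COLOR_RGB2HSV).astype(int)
near=np.hypot(W[...,0]-.645,W[...,1]-.007)<.06
from scipy.optimize import least_squares
for a,b in((.13,.17),(.17,.22)):
    m=near&(W[...,2]>a)&(W[...,2]<b)&(h[...,1]<110)&(h[...,2]>60)
    q=W[m];f=least_squares(lambda c:np.hypot(q[:,0]-c[0],q[:,1]-c[1])-.033,q[:,:2].mean(0)+[0,.02],loss='soft_l1',f_scale=.002);print(a,len(q),f.x,np.abs(f.fun).mean())
m=near&(W[...,2]>.095);print('base z',np.percentile(W[m][:,2],[0,1,3]))
m=(h[...,0]>100)&(h[...,0]<130)&(h[...,1]>120)&(W[...,2]>.077)&(W[...,2]<.1)&(abs(W[...,0]-.645)<.1)&(abs(W[...,1])<.15)
g=W[m];r=cv2.minAreaRect((g[:,:2]*1000).astype(np.float32));print(r)
cv2.imwrite('pics/c6.png',cv2.resize(im[60:320,240:560,::-1],None,fx=2,fy=2))
E
```

```text
t 12.05 tcp [0.6454 0.0067 0.3599] move mm [  1.1  -1.2 -93.3] rot [ 0.2 -0.1 -0.2] q [-6. 31. 60. -0. 89. 77.] F [ 0.3  0.5 -4.3] w 0.289 57.091079140082
0.13 319 [0.64868581 0.00898387] 0.0009117993085320423
0.17 481 [0.64802965 0.0085995 ] 0.0009466961003943937
base z [0.1374786  0.14560877 0.15538145]
((647.4202270507812, 7.664802551269531), (90.76399993896484, 232.40235900878906), 6.128030776977539)
```

View pics/c6.png

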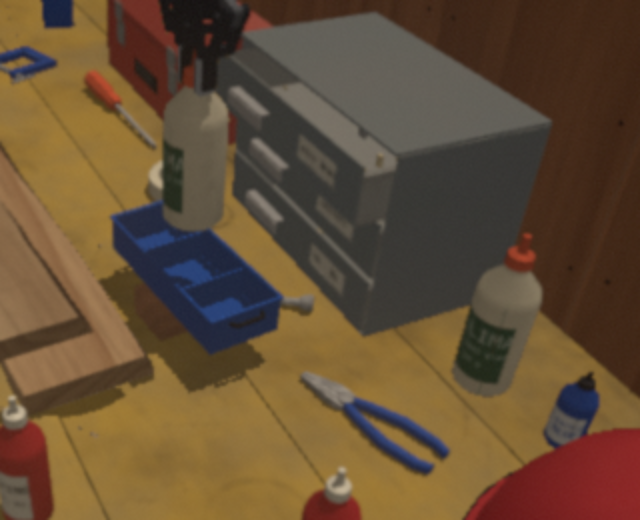

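The bottle (crop (195,160)) hangs upright, centred above the middle bay to within 1–2 mm. I'll lower it.

Call:
{"fn": "jog_arm", "kwargs": {"commands": [{"tx": -1, "ty": -1, "tz": -30, "ax": 0, "ay": 0, "az": 0, "grip": 0.1}, {"tx": 0, "ty": 0, "tz": -25, "ax": 0, "ay": 0, "az": 0, "grip": 0.1}, {"tx": 0, "ty": 0, "tz": -18, "ax": 0, "ay": 0, "az": 0, "grip": 0.1}, {"tx": 0, "ty": 0, "tz": -10, "ax": 0, "ay": 0, "az": 0, "grip": 0.1}, {"tx": 0, "ty": 0, "tz": 0, "ax": 0, "ay": 0, "az": 0, "grip": 0.1}]}}

```text
time_s: 12.6
tool_pos: [0.644, 0.0039, 0.2761]
eef_rot: [[0.993, 0.118, -0.003], [0.118, -0.993, -0.003], [-0.003, 0.003, -1.0]]
force: [-0.5, 0.1, -3.9]
width: 0.288
grasp_force: 57.6
```

Call:
{"fn": "jog_arm", "kwargs": {"commands": [{"tx": 0, "ty": 0, "tz": -3, "ax": 0, "ay": 0, "az": 0, "grip": 0.1}, {"tx": 0, "ty": 0, "tz": -3, "ax": 0, "ay": 0, "az": 0, "grip": 0.1}, {"tx": 0, "ty": 0, "tz": 0, "ax": 0, "ay": 0, "az": 0, "grip": 0.1}]}}

```text
time_s: 12.9
tool_pos: [0.6446, 0.0051, 0.2719]
eef_rot: [[0.993, 0.119, 0.001], [0.119, -0.993, -0.004], [0.0, 0.004, -1.0]]
force: [-0.1, -0.7, -4.1]
width: 0.289
grasp_force: 57.5
```

Call:
{"fn": "jog_arm", "kwargs": {"commands": [{"tx": 0, "ty": 0, "tz": -1.5, "ax": 0, "ay": 0, "az": 0, "grip": 0.1}, {"tx": 0, "ty": 0, "tz": 0, "ax": 0, "ay": 0, "az": 0, "grip": 0.1}]}}

```text
time_s: 13.1
tool_pos: [0.6446, 0.0053, 0.2701]
eef_rot: [[0.993, 0.119, 0.0], [0.119, -0.993, -0.004], [-0.0, 0.004, -1.0]]
force: [0.3, -0.8, -3.6]
width: 0.294
grasp_force: 57.4
```

Call:
{"fn": "jog_arm", "kwargs": {"commands": [{"tx": 0, "ty": 0, "tz": -1.5, "ax": 0, "ay": 0, "az": 0, "grip": 0.1}, {"tx": 0, "ty": 0, "tz": 0, "ax": 0, "ay": 0, "az": 0, "grip": 0.1}]}}

```text
time_s: 13.3
tool_pos: [0.6445, 0.0053, 0.2683]
eef_rot: [[0.993, 0.119, -0.0], [0.119, -0.993, -0.003], [-0.001, 0.003, -1.0]]
force: [0.4, -0.3, -3.2]
width: 0.292
grasp_force: 57.4
```

Call:
{"fn": "jog_arm", "kwargs": {"commands": [{"tx": 0, "ty": 0, "tz": -1.5, "ax": 0, "ay": 0, "az": 0, "grip": 0.1}, {"tx": 0, "ty": 0, "tz": 0, "ax": 0, "ay": 0, "az": 0, "grip": 0.1}]}}

```text
time_s: 13.5
tool_pos: [0.6447, 0.0053, 0.2672]
eef_rot: [[0.993, 0.119, 0.001], [0.119, -0.993, -0.003], [0.0, 0.004, -1.0]]
force: [0.2, 0.1, -2.7]
width: 0.291
grasp_force: 57.7
```

Call:
{"fn": "jog_arm", "kwargs": {"commands": [{"tx": 0, "ty": 0, "tz": -1, "ax": 0, "ay": 0, "az": 0, "grip": 0.1}, {"tx": 0, "ty": 0, "tz": 0, "ax": 0, "ay": 0, "az": 0, "grip": 0.1}]}}

```text
time_s: 13.7
tool_pos: [0.645, 0.0053, 0.2671]
eef_rot: [[0.993, 0.119, 0.002], [0.119, -0.993, -0.004], [0.002, 0.004, -1.0]]
force: [1.0, 0.6, 2.5]
width: 0.293
grasp_force: 59.0
```

Call:
{"fn": "jog_arm", "kwargs": {"commands": [{"tx": 0, "ty": 0, "tz": 0.5, "ax": 0, "ay": 0, "az": 0, "grip": 0.3}, {"tx": 0, "ty": 0, "tz": 0, "ax": 0, "ay": 0, "az": 0, "grip": 0.4}, {"tx": 0, "ty": 0, "tz": 0, "ax": 0, "ay": 0, "az": 0, "grip": 0.6}, {"tx": 0, "ty": 0, "tz": 0, "ax": 0, "ay": 0, "az": 0, "grip": 0.8}, {"tx": 0, "ty": 0, "tz": 0, "ax": 0, "ay": 0, "az": 0, "grip": 0.8}], "newtons": 40}}

```text
time_s: 14.2
tool_pos: [0.6445, 0.0052, 0.2663]
eef_rot: [[0.993, 0.119, -0.0], [0.119, -0.993, -0.003], [-0.001, 0.003, -1.0]]
force: [0.2, -0.1, -1.2]
width: 0.797
grasp_force: 0.0
```

Call:
{"fn": "jog_arm", "kwargs": {"commands": [{"tx": 0, "ty": 0, "tz": 10, "ax": 0, "ay": 0, "az": 0, "grip": 1}, {"tx": 0, "ty": 0, "tz": 40, "ax": 0, "ay": 0, "az": 0, "grip": 1}, {"tx": 0, "ty": 0, "tz": 40, "ax": 0, "ay": 0, "az": 0, "grip": 1}, {"tx": 0, "ty": -35, "tz": 0, "ax": 0, "ay": 0, "az": 8, "grip": 1}, {"tx": 0, "ty": -40, "tz": 0, "ax": 0, "ay": 0, "az": 8, "grip": 1}]}}

```text
time_s: 14.7
tool_pos: [0.6449, -0.0692, 0.3595]
eef_rot: [[0.918, 0.396, 0.006], [0.396, -0.918, -0.004], [0.003, 0.006, -1.0]]
force: [0.1, 0.1, 0.2]
width: 0.999
grasp_force: 0.0
```

Call:
{"fn": "jog_arm", "kwargs": {"commands": [{"tx": 0, "ty": -40, "tz": 0, "ax": 0, "ay": 0, "az": 8, "grip": 1}, {"tx": 0, "ty": -40, "tz": 0, "ax": 0, "ay": 0, "az": 8, "grip": 1}, {"tx": 0, "ty": -40, "tz": 0, "ax": 0, "ay": 0, "az": 8, "grip": 1}, {"tx": 0, "ty": -40, "tz": 0, "ax": 0, "ay": 0, "az": 8, "grip": 1}, {"tx": 0, "ty": -40, "tz": 0, "ax": 0, "ay": 0, "az": 8, "grip": 1}]}}

```text
time_s: 15.2
tool_pos: [0.6443, -0.2714, 0.3575]
eef_rot: [[0.451, 0.892, 0.004], [0.892, -0.451, -0.002], [-0.0, 0.004, -1.0]]
force: [0.6, -0.2, 0.0]
width: 1.004
grasp_force: 0.0
```

Call:
{"fn": "jog_arm", "kwargs": {"commands": [{"tx": -10, "ty": -40, "tz": 0, "ax": 0, "ay": 0, "az": 8, "grip": 1}, {"tx": -15, "ty": -35, "tz": 0, "ax": 0, "ay": 0, "az": 8, "grip": 1}, {"tx": -10, "ty": -25, "tz": 0, "ax": 0, "ay": 0, "az": 8, "grip": 1}, {"tx": -10, "ty": -10, "tz": 0, "ax": 0, "ay": 0, "az": 8, "grip": 1}, {"tx": 0, "ty": 0, "tz": 0, "ax": 0, "ay": 0, "az": 0, "grip": 1}]}}

```text
time_s: 15.7
tool_pos: [0.5981, -0.3819, 0.3571]
eef_rot: [[-0.083, 0.997, 0.003], [0.997, 0.083, -0.001], [-0.001, 0.003, -1.0]]
force: [0.5, -0.2, -0.1]
width: 1.001
grasp_force: 0.0
```

```bash
python3 - <<'E'
from h import *
togo([.595,-.377,.158],toolR([0,0,-1],[.993,.117,0]))
im,d=shot('side','side7');W=cloud('side',d)
h=cv2.cvtColor(im,cv2.COLOR_RGB2HSV).astype(int)
m=(h[...,0]>100)&(h[...,0]<130)&(h[...,1]>120)&(W[...,2]>.077)&(W[...,2]<.1)&(abs(W[...,0]-.645)<.1)&(abs(W[...,1])<.15)
g=W[m];r=cv2.minAreaRect((g[:,:2]*1000).astype(np.float32));print(r,np.linalg.lstsq(np.c_[g[:,:2],np.ones(len(g))],g[:,2],rcond=None)[0])
cv2.imwrite('pics/c7.png',im[:,:,::-1])
E
```

```text
t 15.7 tcp [ 0.5981 -0.3819  0.3571] move mm [  -3.1    4.9 -199.1] rot [0.  0.2 2. ] q [-39.  40.  46.   0.  95. -43.] F [ 0.5 -0.2 -0.1] w 1.001 0.0
((648.0294189453125, 8.169380187988281), (91.76319885253906, 233.4597930908203), 5.831613063812256) [-0.03389784 -0.01424988  0.10649606]
```

View pics/c7.png

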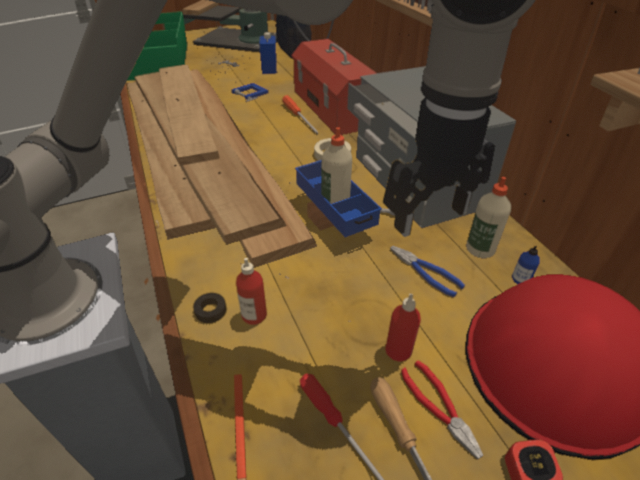

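The glue bottle stands in the middle bay at (337,175) and the carrier is level. Now the standing oil bottle.

Call:
{"fn": "jog_arm", "kwargs": {"commands": [{"tx": -4, "ty": 3, "tz": -40, "ax": 0, "ay": 0, "az": 2, "grip": 1}, {"tx": 0, "ty": 0, "tz": -45, "ax": 0, "ay": 0, "az": 0, "grip": 1}, {"tx": 0, "ty": 0, "tz": -45, "ax": 0, "ay": 0, "az": 0, "grip": 1}, {"tx": 0, "ty": 0, "tz": -40, "ax": 0, "ay": 0, "az": 0, "grip": 1}, {"tx": 0, "ty": 0, "tz": -20, "ax": 0, "ay": 0, "az": 0, "grip": 1}], "newtons": 40}}

```text
time_s: 16.25
tool_pos: [0.5953, -0.3742, 0.1626]
eef_rot: [[-0.117, 0.993, -0.001], [0.993, 0.117, 0.004], [0.004, -0.0, -1.0]]
force: [-0.2, -0.5, -0.1]
width: 0.997
grasp_force: 0.0
```

Call:
{"fn": "jog_arm", "kwargs": {"commands": [{"tx": 0, "ty": 0, "tz": -9, "ax": 0, "ay": 0, "az": 0, "grip": 1}, {"tx": 0, "ty": 0, "tz": 0, "ax": 0, "ay": 0, "az": 0, "grip": 0.8}, {"tx": 0, "ty": 0, "tz": 0, "ax": 0, "ay": 0, "az": 0, "grip": 0.6}, {"tx": 0, "ty": 0, "tz": 0, "ax": 0, "ay": 0, "az": 0, "grip": 0.4}, {"tx": 0, "ty": 0, "tz": 0, "ax": 0, "ay": 0, "az": 0, "grip": 0.3}]}}

```text
time_s: 16.75
tool_pos: [0.5964, -0.3773, 0.1602]
eef_rot: [[-0.119, 0.993, 0.007], [0.993, 0.119, -0.003], [-0.004, 0.007, -1.0]]
force: [0.1, 0.6, 6.1]
width: 0.522
grasp_force: 41.0
```

Call:
{"fn": "jog_arm", "kwargs": {"commands": [{"tx": 0, "ty": 0, "tz": 0, "ax": 0, "ay": 0, "az": 0, "grip": 0.3}, {"tx": 0, "ty": 0, "tz": 0, "ax": 0, "ay": 0, "az": 0, "grip": 0.3}]}}

```text
time_s: 16.95
tool_pos: [0.5964, -0.3774, 0.1602]
eef_rot: [[-0.119, 0.993, 0.007], [0.993, 0.119, -0.003], [-0.004, 0.007, -1.0]]
force: [0.4, 0.0, 5.1]
width: 0.527
grasp_force: 41.0
```

Call:
{"fn": "jog_arm", "kwargs": {"commands": [{"tx": 0, "ty": 0, "tz": 10, "ax": 0, "ay": 0, "az": 0, "grip": 0.3}, {"tx": 0, "ty": 0, "tz": 30, "ax": 0, "ay": 0, "az": 0, "grip": 0.3}, {"tx": 0, "ty": 0, "tz": 40, "ax": 0, "ay": 0, "az": 0, "grip": 0.3}, {"tx": 2, "ty": 10, "tz": 40, "ax": 0, "ay": 0, "az": 0, "grip": 0.3}, {"tx": 5, "ty": 30, "tz": 10, "ax": 0, "ay": 0, "az": 0, "grip": 0.3}]}}

```text
time_s: 17.45
tool_pos: [0.6028, -0.3395, 0.2938]
eef_rot: [[-0.116, 0.993, 0.011], [0.993, 0.116, -0.007], [-0.008, 0.01, -1.0]]
force: [-0.6, 0.0, -2.1]
width: 0.53
grasp_force: 41.5
```

Call:
{"fn": "jog_arm", "kwargs": {"commands": [{"tx": 10, "ty": 40, "tz": 0, "ax": 0, "ay": 0, "az": 0, "grip": 0.3}, {"tx": 10, "ty": 40, "tz": 0, "ax": 0, "ay": 0, "az": 0, "grip": 0.3}, {"tx": 10, "ty": 40, "tz": 0, "ax": 0, "ay": 0, "az": 0, "grip": 0.3}, {"tx": 10, "ty": 40, "tz": 0, "ax": 0, "ay": 0, "az": 0, "grip": 0.3}, {"tx": 8, "ty": 38, "tz": 0, "ax": 0, "ay": 0, "az": 0, "grip": 0.3}]}}

```text
time_s: 17.95
tool_pos: [0.6506, -0.1369, 0.2881]
eef_rot: [[-0.119, 0.993, 0.004], [0.993, 0.119, 0.0], [-0.0, 0.004, -1.0]]
force: [0.5, -1.1, -1.5]
width: 0.525
grasp_force: 41.5
```

Call:
{"fn": "jog_arm", "kwargs": {"commands": [{"tx": 2, "ty": 36, "tz": 0, "ax": 0, "ay": 0, "az": 0, "grip": 0.3}, {"tx": 0, "ty": 25, "tz": 0, "ax": 0, "ay": 0, "az": 0, "grip": 0.3}, {"tx": 0, "ty": 7, "tz": 0, "ax": 0, "ay": 0, "az": 0, "grip": 0.3}, {"tx": 0, "ty": 0, "tz": 0, "ax": 0, "ay": 0, "az": 0, "grip": 0.3}]}}

```text
time_s: 18.35
tool_pos: [0.6525, -0.07, 0.288]
eef_rot: [[-0.121, 0.993, 0.004], [0.993, 0.121, -0.0], [-0.001, 0.004, -1.0]]
force: [0.3, 0.4, -2.6]
width: 0.527
grasp_force: 41.4
```

```bash
cat >> h.py <<'E'
from scipy.optimize import least_squares
def check(tag,px,py,z0,z1):
    im,d=shot('side',tag);W=cloud('side',d);h=cv2.cvtColor(im,cv2.COLOR_RGB2HSV).astype(int)
    red=((h[...,0]<8)|(h[...,0]>172))&(h[...,1]>140)&(np.hypot(W[...,0]-px,W[...,1]-py)<.06)&(W[...,2]>.088)
    for a,b in((z0,(z0+z1)/2),((z0+z1)/2,z1)):
        q=W[red&(W[...,2]>a)&(W[...,2]<b)]
        f=least_squares(lambda c:np.hypot(q[:,0]-c[0],q[:,1]-c[1])-.024,q[:,:2].mean(0)+[0,.02],loss='soft_l1',f_scale=.002);print('oil',f.x.round(4),np.abs(f.fun).mean().round(4),len(q))
    print('red zmin',np.percentile(W[red][:,2],[0,1,3]))
    m=(h[...,0]>100)&(h[...,0]<130)&(h[...,1]>120)&(W[...,2]>.077)&(W[...,2]<.1)&(abs(W[...,0]-.645)<.1)&(abs(W[...,1])<.15)
    g=W[m];r=cv2.minAreaRect((g[:,:2]*1000).astype(np.float32));print('carrier',r)
    return im,W
E
python3 - <<'E'
from h import *
togo([.6536,-.0708,.204],toolR([0,0,-1],[.993,.117,0]))
check('side8',.6536,-.0708,.14,.2)
E
```

```text
t 18.35 tcp [ 0.6525 -0.07    0.288 ] move mm [  1.1  -0.8 -84. ] rot [ 0.   0.2 -0.2] q [-13.  34.  66.   0.  80. -20.] F [ 0.3  0.4 -2.6] w 0.527 41.44232770311646
oil [ 0.6525 -0.0704] 0.0009 274
oil [ 0.6533 -0.0703] 0.0008 290
red zmin [0.13132217 0.13483217 0.13738596]
carrier ((646.4738159179688, 7.2099761962890625), (90.55513000488281, 231.2885284423828), 6.78831672668457)
```

Call:
{"fn": "jog_arm", "kwargs": {"commands": [{"tx": 3, "ty": 0, "tz": -25, "ax": 0, "ay": 0, "az": 0, "grip": 0.3}, {"tx": 0, "ty": 0, "tz": -25, "ax": 0, "ay": 0, "az": 0, "grip": 0.3}, {"tx": 0, "ty": 0, "tz": -15, "ax": 0, "ay": 0, "az": 0, "grip": 0.3}, {"tx": 0, "ty": 0, "tz": -8, "ax": 0, "ay": 0, "az": 0, "grip": 0.3}, {"tx": 0, "ty": 0, "tz": 0, "ax": 0, "ay": 0, "az": 0, "grip": 0.3}]}}

```text
time_s: 18.9
tool_pos: [0.6551, -0.0721, 0.2134]
eef_rot: [[-0.118, 0.993, 0.001], [0.993, 0.118, 0.0], [0.0, 0.001, -1.0]]
force: [0.8, 1.1, -2.2]
width: 0.526
grasp_force: 41.4
```

Call:
{"fn": "jog_arm", "kwargs": {"commands": [{"tx": 0, "ty": 0, "tz": -3, "ax": 0, "ay": 0, "az": 0, "grip": 0.3}, {"tx": 0, "ty": 0, "tz": -2, "ax": 0, "ay": 0, "az": 0, "grip": 0.3}, {"tx": 0, "ty": 0, "tz": 0, "ax": 0, "ay": 0, "az": 0, "grip": 0.3}]}}

```text
time_s: 19.2
tool_pos: [0.6557, -0.0709, 0.21]
eef_rot: [[-0.119, 0.993, 0.004], [0.993, 0.119, -0.0], [-0.001, 0.004, -1.0]]
force: [0.4, 1.1, -2.1]
width: 0.525
grasp_force: 41.4
```

Call:
{"fn": "jog_arm", "kwargs": {"commands": [{"tx": 0, "ty": 0, "tz": -1.5, "ax": 0, "ay": 0, "az": 0, "grip": 0.3}, {"tx": 0, "ty": 0, "tz": 0, "ax": 0, "ay": 0, "az": 0, "grip": 0.3}]}}

```text
time_s: 19.4
tool_pos: [0.6555, -0.0707, 0.2081]
eef_rot: [[-0.12, 0.993, 0.004], [0.993, 0.12, -0.0], [-0.0, 0.004, -1.0]]
force: [0.1, 0.3, -2.7]
width: 0.524
grasp_force: 41.4
```

Call:
{"fn": "jog_arm", "kwargs": {"commands": [{"tx": 0, "ty": 0, "tz": -1, "ax": 0, "ay": 0, "az": 0, "grip": 0.3}, {"tx": 0, "ty": 0, "tz": 0, "ax": 0, "ay": 0, "az": 0, "grip": 0.3}]}}

```text
time_s: 19.6
tool_pos: [0.6555, -0.0707, 0.2069]
eef_rot: [[-0.119, 0.993, 0.003], [0.993, 0.119, 0.0], [-0.0, 0.003, -1.0]]
force: [-0.9, -0.4, -2.1]
width: 0.528
grasp_force: 41.4
```

Call:
{"fn": "jog_arm", "kwargs": {"commands": [{"tx": 0, "ty": 0, "tz": -1, "ax": 0, "ay": 0, "az": 0, "grip": 0.3}, {"tx": 0, "ty": 0, "tz": 0, "ax": 0, "ay": 0, "az": 0, "grip": 0.3}]}}

```text
time_s: 19.8
tool_pos: [0.6555, -0.0708, 0.2058]
eef_rot: [[-0.119, 0.993, 0.003], [0.993, 0.119, 0.0], [-0.0, 0.003, -1.0]]
force: [0.6, -0.0, -2.2]
width: 0.53
grasp_force: 41.4
```

Call:
{"fn": "jog_arm", "kwargs": {"commands": [{"tx": 0, "ty": 0, "tz": -1, "ax": 0, "ay": 0, "az": 0, "grip": 0.3}, {"tx": 0, "ty": 0, "tz": 0, "ax": 0, "ay": 0, "az": 0, "grip": 0.3}]}}

```text
time_s: 20.0
tool_pos: [0.6555, -0.0708, 0.2048]
eef_rot: [[-0.119, 0.993, 0.003], [0.993, 0.119, 0.0], [-0.0, 0.003, -1.0]]
force: [0.4, -0.0, -2.0]
width: 0.522
grasp_force: 41.4
```

Call:
{"fn": "jog_arm", "kwargs": {"commands": [{"tx": 0, "ty": 0, "tz": -0.6, "ax": 0, "ay": 0, "az": 0, "grip": 0.3}, {"tx": 0, "ty": 0, "tz": 0, "ax": 0, "ay": 0, "az": 0, "grip": 0.3}]}}

```text
time_s: 20.2
tool_pos: [0.6556, -0.0708, 0.2045]
eef_rot: [[-0.119, 0.993, 0.004], [0.993, 0.119, -0.0], [-0.0, 0.004, -1.0]]
force: [-0.8, -0.1, -2.0]
width: 0.526
grasp_force: 41.5
```

Call:
{"fn": "jog_arm", "kwargs": {"commands": [{"tx": 0, "ty": 0, "tz": -0.6, "ax": 0, "ay": 0, "az": 0, "grip": 0.3}, {"tx": 0, "ty": 0, "tz": 0, "ax": 0, "ay": 0, "az": 0, "grip": 0.3}]}}

```text
time_s: 20.4
tool_pos: [0.6556, -0.0708, 0.2041]
eef_rot: [[-0.119, 0.993, 0.004], [0.993, 0.119, -0.0], [-0.001, 0.004, -1.0]]
force: [-1.1, -0.2, 0.4]
width: 0.525
grasp_force: 41.7
```

Call:
{"fn": "jog_arm", "kwargs": {"commands": [{"tx": 0, "ty": 0, "tz": -0.5, "ax": 0, "ay": 0, "az": 0, "grip": 0.3}, {"tx": 0, "ty": 0, "tz": 0, "ax": 0, "ay": 0, "az": 0, "grip": 0.3}]}}

```text
time_s: 20.6
tool_pos: [0.6556, -0.0708, 0.2035]
eef_rot: [[-0.119, 0.993, 0.004], [0.993, 0.119, -0.0], [-0.001, 0.004, -1.0]]
force: [-0.9, -0.9, 0.4]
width: 0.526
grasp_force: 41.7
```

Call:
{"fn": "jog_arm", "kwargs": {"commands": [{"tx": 0, "ty": 0, "tz": 0, "ax": 0, "ay": 0, "az": 0, "grip": 0.5}, {"tx": 0, "ty": 0, "tz": 0, "ax": 0, "ay": 0, "az": 0, "grip": 0.6}, {"tx": 0, "ty": 0, "tz": 0, "ax": 0, "ay": 0, "az": 0, "grip": 0.75}, {"tx": 0, "ty": 0, "tz": 0, "ax": 0, "ay": 0, "az": 0, "grip": 0.9}, {"tx": 0, "ty": 0, "tz": 0, "ax": 0, "ay": 0, "az": 0, "grip": 0.9}]}}

```text
time_s: 21.1
tool_pos: [0.6556, -0.0707, 0.2033]
eef_rot: [[-0.119, 0.993, 0.004], [0.993, 0.119, 0.0], [-0.0, 0.004, -1.0]]
force: [-0.4, -0.5, 0.5]
width: 0.902
grasp_force: 0.0
```

Call:
{"fn": "jog_arm", "kwargs": {"commands": [{"tx": 0, "ty": 0, "tz": 10, "ax": 0, "ay": 0, "az": 0, "grip": 0.9}, {"tx": 0, "ty": 0, "tz": 35, "ax": 0, "ay": 0, "az": 0, "grip": 0.9}, {"tx": 0, "ty": 0, "tz": 40, "ax": 0, "ay": 0, "az": 0, "grip": 1}, {"tx": 0, "ty": 0, "tz": 35, "ax": 0, "ay": 0, "az": 0, "grip": 1}, {"tx": -30, "ty": -20, "tz": 0, "ax": 0, "ay": 0, "az": 0, "grip": 1}]}}

```text
time_s: 21.6
tool_pos: [0.6289, -0.0896, 0.3302]
eef_rot: [[-0.122, 0.992, 0.017], [0.992, 0.122, -0.003], [-0.005, 0.017, -1.0]]
force: [0.6, -1.4, 0.1]
width: 1.001
grasp_force: 0.0
```

Call:
{"fn": "jog_arm", "kwargs": {"commands": [{"tx": -40, "ty": -20, "tz": 0, "ax": 0, "ay": 0, "az": 0, "grip": 1}, {"tx": -40, "ty": -20, "tz": 0, "ax": 0, "ay": 0, "az": 0, "grip": 1}, {"tx": -40, "ty": -20, "tz": 0, "ax": 0, "ay": 0, "az": 0, "grip": 1}, {"tx": -40, "ty": -20, "tz": 0, "ax": 0, "ay": 0, "az": 0, "grip": 1}, {"tx": -40, "ty": -20, "tz": 0, "ax": 0, "ay": 0, "az": 0, "grip": 1}]}}

```text
time_s: 22.1
tool_pos: [0.4239, -0.1912, 0.3242]
eef_rot: [[-0.12, 0.993, 0.005], [0.993, 0.12, -0.001], [-0.002, 0.005, -1.0]]
force: [0.2, -1.0, 0.9]
width: 1.001
grasp_force: 0.0
```

Call:
{"fn": "jog_arm", "kwargs": {"commands": [{"tx": -30, "ty": -10, "tz": 0, "ax": 0, "ay": 0, "az": 0, "grip": 1}, {"tx": -12, "ty": -4, "tz": 0, "ax": 0, "ay": 0, "az": 0, "grip": 1}, {"tx": 0, "ty": 0, "tz": 0, "ax": 0, "ay": 0, "az": 0, "grip": 1}]}}

```text
time_s: 22.4
tool_pos: [0.3829, -0.2052, 0.3243]
eef_rot: [[-0.117, 0.993, 0.005], [0.993, 0.117, -0.001], [-0.002, 0.005, -1.0]]
force: [-0.1, -0.1, 0.5]
width: 1.0
grasp_force: 0.0
```

```bash
python3 - <<'E'
from h import *
togo([.383,-.203,.158],toolR([0,0,-1],[.993,.117,0]))
im,W=check('side9',.655,-.07,.11,.15)
cv2.imwrite('pics/c9.png',im[:,:,::-1])
E
```

```text
t 22.4 tcp [ 0.3829 -0.2052  0.3243] move mm [ 1.000e-01  2.200e+00 -1.663e+02] rot [ 0.1  0.3 -0. ] q [-38.   9.  99.   0.  72. -45.] F [-0.1 -0.1  0.5] w 1.0 0.0
oil [ 0.655 -0.071] 0.0009 171
oil [ 0.6554 -0.07  ] 0.0014 210
red zmin [0.08811885 0.08905932 0.0906097 ]
carrier ((647.1852416992188, 7.079978942871094), (91.49917602539062, 231.40866088867188), 6.312443256378174)
```

View pics/c9.png

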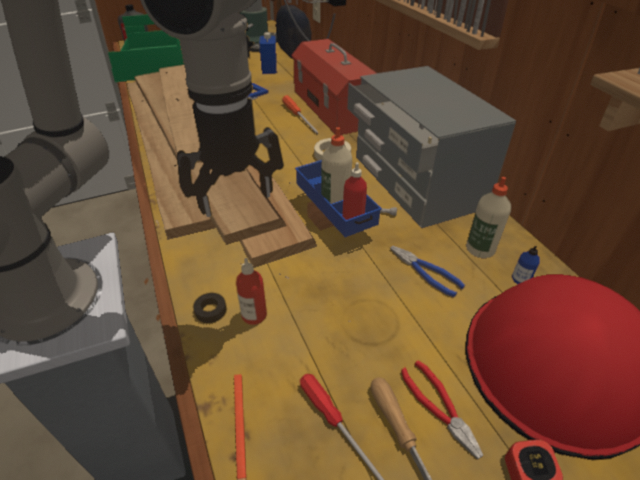

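The first oil bottle stands in the near end bay at (355,195) and the carrier is level and unmoved. Now the bottle at (252,295).

Call:
{"fn": "jog_arm", "kwargs": {"commands": [{"tx": 0, "ty": 2, "tz": -40, "ax": 0, "ay": 0, "az": 0, "grip": 1}, {"tx": 0, "ty": 0, "tz": -45, "ax": 0, "ay": 0, "az": 0, "grip": 1}, {"tx": 0, "ty": 0, "tz": -40, "ax": 0, "ay": 0, "az": 0, "grip": 1}, {"tx": 0, "ty": 0, "tz": -28, "ax": 0, "ay": 0, "az": 0, "grip": 1}, {"tx": 0, "ty": 0, "tz": -12, "ax": 0, "ay": 0, "az": 0, "grip": 1}]}}

```text
time_s: 22.95
tool_pos: [0.3841, -0.2016, 0.1556]
eef_rot: [[-0.121, 0.993, 0.0], [0.993, 0.121, 0.003], [0.003, 0.001, -1.0]]
force: [-1.0, -0.3, -0.3]
width: 0.998
grasp_force: 0.0
```

Call:
{"fn": "jog_arm", "kwargs": {"commands": [{"tx": 0, "ty": 0, "tz": 0, "ax": 0, "ay": 0, "az": 0, "grip": 0.9}, {"tx": 0, "ty": 0, "tz": 0, "ax": 0, "ay": 0, "az": 0, "grip": 0.75}, {"tx": 0, "ty": 0, "tz": 0, "ax": 0, "ay": 0, "az": 0, "grip": 0.6}, {"tx": 0, "ty": 0, "tz": 0, "ax": 0, "ay": 0, "az": 0, "grip": 0.4}, {"tx": 0, "ty": 0, "tz": 0, "ax": 0, "ay": 0, "az": 0, "grip": 0.3}]}}

```text
time_s: 23.45
tool_pos: [0.3844, -0.2033, 0.1596]
eef_rot: [[-0.119, 0.993, 0.006], [0.993, 0.119, -0.002], [-0.003, 0.006, -1.0]]
force: [-1.2, 0.1, 7.6]
width: 0.527
grasp_force: 40.6
```

Call:
{"fn": "jog_arm", "kwargs": {"commands": [{"tx": 0, "ty": 0, "tz": 0, "ax": 0, "ay": 0, "az": 0, "grip": 0.3}, {"tx": 0, "ty": 0, "tz": 0, "ax": 0, "ay": 0, "az": 0, "grip": 0.3}]}}

```text
time_s: 23.65
tool_pos: [0.3844, -0.2033, 0.1596]
eef_rot: [[-0.119, 0.993, 0.006], [0.993, 0.119, -0.002], [-0.003, 0.006, -1.0]]
force: [0.2, 0.3, 6.8]
width: 0.524
grasp_force: 40.6
```

Call:
{"fn": "jog_arm", "kwargs": {"commands": [{"tx": 0, "ty": 0, "tz": 10, "ax": 0, "ay": 0, "az": 0, "grip": 0.3}, {"tx": 0, "ty": 0, "tz": 35, "ax": 0, "ay": 0, "az": 0, "grip": 0.3}, {"tx": 0, "ty": 0, "tz": 40, "ax": 0, "ay": 0, "az": 0, "grip": 0.3}, {"tx": 0, "ty": 12, "tz": 35, "ax": 0, "ay": 0, "az": 0, "grip": 0.3}, {"tx": 0, "ty": 30, "tz": 15, "ax": 0, "ay": 0, "az": 0, "grip": 0.3}]}}

```text
time_s: 24.15
tool_pos: [0.3844, -0.162, 0.2971]
eef_rot: [[-0.117, 0.993, 0.009], [0.993, 0.117, -0.004], [-0.005, 0.008, -1.0]]
force: [0.7, 1.0, -2.2]
width: 0.526
grasp_force: 41.9
```

Call:
{"fn": "jog_arm", "kwargs": {"commands": [{"tx": 5, "ty": 40, "tz": 0, "ax": 0, "ay": 0, "az": 0, "grip": 0.3}, {"tx": 5, "ty": 40, "tz": 0, "ax": 0, "ay": 0, "az": 0, "grip": 0.3}, {"tx": 5, "ty": 40, "tz": 0, "ax": 0, "ay": 0, "az": 0, "grip": 0.3}, {"tx": 5, "ty": 40, "tz": 0, "ax": 0, "ay": 0, "az": 0, "grip": 0.3}, {"tx": 10, "ty": 40, "tz": 0, "ax": 0, "ay": 0, "az": 0, "grip": 0.3}]}}

```text
time_s: 24.65
tool_pos: [0.4127, 0.0409, 0.2941]
eef_rot: [[-0.119, 0.993, 0.004], [0.993, 0.119, -0.0], [-0.001, 0.004, -1.0]]
force: [-0.6, -1.0, -2.9]
width: 0.527
grasp_force: 41.9
```

Call:
{"fn": "jog_arm", "kwargs": {"commands": [{"tx": 15, "ty": 30, "tz": 0, "ax": 0, "ay": 0, "az": 0, "grip": 0.3}, {"tx": 25, "ty": 15, "tz": 0, "ax": 0, "ay": 0, "az": 0, "grip": 0.3}, {"tx": 35, "ty": 0, "tz": 0, "ax": 0, "ay": 0, "az": 0, "grip": 0.3}, {"tx": 35, "ty": 0, "tz": 0, "ax": 0, "ay": 0, "az": 0, "grip": 0.3}, {"tx": 35, "ty": 0, "tz": 0, "ax": 0, "ay": 0, "az": 0, "grip": 0.3}]}}

```text
time_s: 25.15
tool_pos: [0.5594, 0.0846, 0.2939]
eef_rot: [[-0.12, 0.993, 0.003], [0.993, 0.12, -0.0], [-0.0, 0.003, -1.0]]
force: [-0.5, 0.5, -2.0]
width: 0.524
grasp_force: 41.9
```

Call:
{"fn": "jog_arm", "kwargs": {"commands": [{"tx": 35, "ty": 0, "tz": 0, "ax": 0, "ay": 0, "az": 0, "grip": 0.3}, {"tx": 30, "ty": 0, "tz": 0, "ax": 0, "ay": 0, "az": 0, "grip": 0.3}, {"tx": 12, "ty": 0, "tz": 0, "ax": 0, "ay": 0, "az": 0, "grip": 0.3}, {"tx": 2, "ty": 0, "tz": 0, "ax": 0, "ay": 0, "az": 0, "grip": 0.3}, {"tx": 0, "ty": 0, "tz": 0, "ax": 0, "ay": 0, "az": 0, "grip": 0.3}]}}

```text
time_s: 25.65
tool_pos: [0.637, 0.0842, 0.2932]
eef_rot: [[-0.119, 0.993, 0.002], [0.993, 0.119, 0.0], [-0.0, 0.002, -1.0]]
force: [0.3, -0.2, -1.6]
width: 0.522
grasp_force: 41.9
```

```bash
python3 - <<'E'
from h import *
togo([.6385,.0838,.2035],toolR([0,0,-1],[.993,.117,0]))
check('side10',.6385,.0838,.15,.22)
E
```

```text
t 25.65 tcp [0.637  0.0842 0.2932] move mm [  1.5  -0.4 -89.7] rot [-0.   0.1 -0.1] q [ 1. 33. 68.  0. 79. -6.] F [ 0.3 -0.2 -1.6] w 0.522 41.925912669394165
oil [0.6382 0.0851] 0.0006 58
oil [0.6379 0.0839] 0.0009 127
red zmin [0.13483811 0.13958718 0.14159516]
carrier ((645.1763305664062, 7.442535400390625), (90.55315399169922, 233.03329467773438), 7.549792289733887)
```

Aligned to within 1–2 mm. Lowering to just above the floor.

Call:
{"fn": "jog_arm", "kwargs": {"commands": [{"tx": 0, "ty": -0.5, "tz": -25, "ax": 0, "ay": 0, "az": 0, "grip": 0.3}, {"tx": 0, "ty": 0, "tz": -25, "ax": 0, "ay": 0, "az": 0, "grip": 0.3}, {"tx": 0, "ty": 0, "tz": -18, "ax": 0, "ay": 0, "az": 0, "grip": 0.3}, {"tx": 0, "ty": 0, "tz": -10, "ax": 0, "ay": 0, "az": 0, "grip": 0.3}, {"tx": 0, "ty": 0, "tz": 0, "ax": 0, "ay": 0, "az": 0, "grip": 0.3}]}}

```text
time_s: 26.2
tool_pos: [0.6365, 0.0838, 0.2144]
eef_rot: [[-0.119, 0.993, 0.001], [0.993, 0.119, -0.0], [-0.0, 0.001, -1.0]]
force: [-0.3, -0.2, -1.0]
width: 0.528
grasp_force: 41.9
```

Call:
{"fn": "jog_arm", "kwargs": {"commands": [{"tx": 0, "ty": 0, "tz": -4, "ax": 0, "ay": 0, "az": 0, "grip": 0.3}, {"tx": 0, "ty": 0, "tz": -2, "ax": 0, "ay": 0, "az": 0, "grip": 0.3}, {"tx": 0, "ty": 0, "tz": -1, "ax": 0, "ay": 0, "az": 0, "grip": 0.3}, {"tx": 0, "ty": 0, "tz": 0, "ax": 0, "ay": 0, "az": 0, "grip": 0.3}]}}

```text
time_s: 26.6
tool_pos: [0.6376, 0.0837, 0.2087]
eef_rot: [[-0.119, 0.993, 0.004], [0.993, 0.119, 0.0], [-0.0, 0.004, -1.0]]
force: [0.3, 0.0, -2.5]
width: 0.521
grasp_force: 41.9
```

Call:
{"fn": "jog_arm", "kwargs": {"commands": [{"tx": 0, "ty": 0, "tz": -1, "ax": 0, "ay": 0, "az": 0, "grip": 0.3}, {"tx": 0, "ty": 0, "tz": 0, "ax": 0, "ay": 0, "az": 0, "grip": 0.3}]}}

```text
time_s: 26.8
tool_pos: [0.6376, 0.0837, 0.2074]
eef_rot: [[-0.119, 0.993, 0.004], [0.993, 0.119, 0.0], [-0.0, 0.004, -1.0]]
force: [-0.3, 0.3, -2.1]
width: 0.524
grasp_force: 41.9
```

Call:
{"fn": "jog_arm", "kwargs": {"commands": [{"tx": 0, "ty": 0, "tz": -1.5, "ax": 0, "ay": 0, "az": 0, "grip": 0.3}, {"tx": 0, "ty": 0, "tz": 0, "ax": 0, "ay": 0, "az": 0, "grip": 0.3}]}}

```text
time_s: 27.0
tool_pos: [0.6374, 0.0837, 0.2056]
eef_rot: [[-0.119, 0.993, 0.003], [0.993, 0.119, -0.0], [-0.0, 0.003, -1.0]]
force: [1.0, -0.9, -1.0]
width: 0.525
grasp_force: 41.9
```

Call:
{"fn": "jog_arm", "kwargs": {"commands": [{"tx": 0, "ty": 0, "tz": -1, "ax": 0, "ay": 0, "az": 0, "grip": 0.3}, {"tx": 0, "ty": 0, "tz": 0, "ax": 0, "ay": 0, "az": 0, "grip": 0.3}]}}

```text
time_s: 27.2
tool_pos: [0.6375, 0.0837, 0.2046]
eef_rot: [[-0.119, 0.993, 0.003], [0.993, 0.119, 0.0], [-0.0, 0.003, -1.0]]
force: [-0.1, -0.7, -1.9]
width: 0.526
grasp_force: 41.9
```

Call:
{"fn": "jog_arm", "kwargs": {"commands": [{"tx": 0, "ty": 0, "tz": -0.6, "ax": 0, "ay": 0, "az": 0, "grip": 0.3}, {"tx": 0, "ty": 0, "tz": 0, "ax": 0, "ay": 0, "az": 0, "grip": 0.3}]}}

```text
time_s: 27.4
tool_pos: [0.6375, 0.0837, 0.2041]
eef_rot: [[-0.119, 0.993, 0.003], [0.993, 0.119, 0.0], [-0.0, 0.003, -1.0]]
force: [0.7, 0.3, -2.1]
width: 0.526
grasp_force: 41.9
```

Call:
{"fn": "jog_arm", "kwargs": {"commands": [{"tx": 0, "ty": 0, "tz": -0.6, "ax": 0, "ay": 0, "az": 0, "grip": 0.3}, {"tx": 0, "ty": 0, "tz": 0, "ax": 0, "ay": 0, "az": 0, "grip": 0.3}]}}

```text
time_s: 27.6
tool_pos: [0.6376, 0.0837, 0.2039]
eef_rot: [[-0.119, 0.993, 0.004], [0.993, 0.119, 0.0], [-0.0, 0.004, -1.0]]
force: [-1.0, 1.0, 1.0]
width: 0.528
grasp_force: 42.1
```

Call:
{"fn": "jog_arm", "kwargs": {"commands": [{"tx": 0, "ty": 0, "tz": -0.5, "ax": 0, "ay": 0, "az": 0, "grip": 0.3}, {"tx": 0, "ty": 0, "tz": 0, "ax": 0, "ay": 0, "az": 0, "grip": 0.3}]}}

```text
time_s: 27.8
tool_pos: [0.6376, 0.0837, 0.2038]
eef_rot: [[-0.119, 0.993, 0.004], [0.993, 0.119, 0.0], [-0.0, 0.004, -1.0]]
force: [-2.2, 0.7, 3.3]
width: 0.523
grasp_force: 42.5
```

The bottle is on the floor. Release and retreat upward.

Call:
{"fn": "jog_arm", "kwargs": {"commands": [{"tx": 0, "ty": 0, "tz": 0.5, "ax": 0, "ay": 0, "az": 0, "grip": 0.5}, {"tx": 0, "ty": 0, "tz": 0, "ax": 0, "ay": 0, "az": 0, "grip": 0.6}, {"tx": 0, "ty": 0, "tz": 0, "ax": 0, "ay": 0, "az": 0, "grip": 0.75}, {"tx": 0, "ty": 0, "tz": 0, "ax": 0, "ay": 0, "az": 0, "grip": 0.9}, {"tx": 0, "ty": 0, "tz": 0, "ax": 0, "ay": 0, "az": 0, "grip": 0.9}]}}

```text
time_s: 28.3
tool_pos: [0.6376, 0.0837, 0.2035]
eef_rot: [[-0.119, 0.993, 0.004], [0.993, 0.119, -0.0], [-0.0, 0.003, -1.0]]
force: [0.2, 0.6, -0.6]
width: 0.901
grasp_force: 0.0
```

Call:
{"fn": "jog_arm", "kwargs": {"commands": [{"tx": 0, "ty": 0, "tz": 10, "ax": 0, "ay": 0, "az": 0, "grip": 0.9}, {"tx": 0, "ty": 0, "tz": 35, "ax": 0, "ay": 0, "az": 0, "grip": 0.9}, {"tx": 0, "ty": 0, "tz": 40, "ax": 0, "ay": 0, "az": 0, "grip": 0.9}, {"tx": 0, "ty": 0, "tz": 35, "ax": 0, "ay": 0, "az": 0, "grip": 0.9}, {"tx": -30, "ty": 10, "tz": 0, "ax": 0, "ay": 0, "az": 0, "grip": 0.9}]}}

```text
time_s: 28.8
tool_pos: [0.6111, 0.0927, 0.3302]
eef_rot: [[-0.118, 0.993, 0.017], [0.993, 0.118, -0.0], [-0.002, 0.017, -1.0]]
force: [-0.0, 0.6, -0.1]
width: 0.901
grasp_force: 0.0
```

Call:
{"fn": "jog_arm", "kwargs": {"commands": [{"tx": -40, "ty": 20, "tz": 0, "ax": 0, "ay": 0, "az": 0, "grip": 0.9}, {"tx": -40, "ty": 20, "tz": 0, "ax": 0, "ay": 0, "az": 0, "grip": 0.9}, {"tx": -40, "ty": 20, "tz": 0, "ax": 0, "ay": 0, "az": 0, "grip": 0.9}, {"tx": -20, "ty": 10, "tz": 0, "ax": 0, "ay": 0, "az": 0, "grip": 0.9}, {"tx": 0, "ty": 0, "tz": 0, "ax": 0, "ay": 0, "az": 0, "grip": 0.9}]}}

```text
time_s: 29.3
tool_pos: [0.4652, 0.165, 0.3251]
eef_rot: [[-0.122, 0.993, 0.004], [0.993, 0.122, 0.001], [0.0, 0.004, -1.0]]
force: [-0.2, -0.6, -0.4]
width: 0.898
grasp_force: 0.0
```

```bash
python3 - <<'E'
from h import *
togo([.6385,.0838,.2035],toolR([0,0,-1],[.993,.117,0]))
im,W=check('side11',.6385,.0838,.11,.15)
t,d=bot.capture('top')
cv2.imwrite('pics/c11.png',np.vstack([cv2.resize(im[120:260,260:440,::-1],(400,300)),cv2.resize(t[150:300,190:390,::-1],(400,300))]))
E
```

```text
t 29.3 tcp [0.4652 0.165  0.3251] move mm [ 173.3  -81.2 -121.6] rot [-0.   0.3 -0.3] q [11. 15. 90. -0. 74.  4.] F [-0.2 -0.6 -0.4] w 0.898 0.0
oil [0.6384 0.0847] 0.0007 24
oil [0.6387 0.0854] 0.0016 116
red zmin [0.12454893 0.12477164 0.12565337]
carrier ((645.7898559570312, 6.158935546875), (91.18607330322266, 230.87741088867188), 7.1109395027160645)
```

View pics/c11.png

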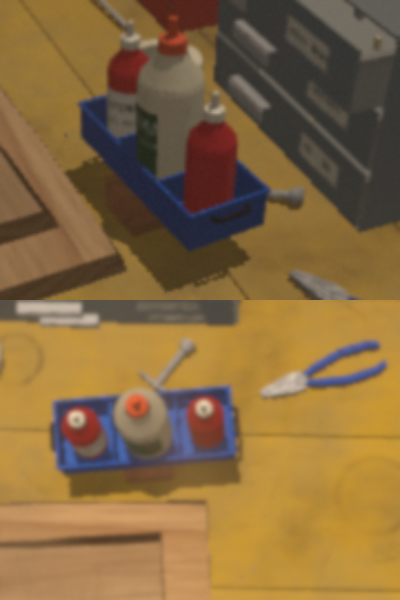

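Both views show all three bottles upright in their bays (glue at (170,110), oils at (125,90) and (210,160)), with the carrier level and the gripper clear. Handing in.

```bash
python3 -c "
from bench import bot
print(bot.finish_job())"
```

```text
the job is handed in; nothing more can be done
None
```

I stood the fallen oil bottle up and let go of it, then loaded the carrier: glue bottle in the middle bay, a red oil bottle in each end bay, all upright. The carrier looked level and in place in every check, no other tools were touched, and I handed the job in at about 29 s; no verdict was returned.

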